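# Set the light shutter behind a bench photometer's lift-off guard door

### The arm

A 7-joint arm with a two-finger parallel gripper is mounted at the origin on the work surface. World frame = base frame: x ahead of the robot, y to its left, z up, the work surface at z = 0. Lengths are in m, angles in rad, forces in N, time in s.
With the tool pointing down it reaches from about 0.35 to 0.9 m from the base axis. Payload 7.2 kg.
Tool frame: the origin (TCP) lies at the very end of the fingers, on their centre line; the grasp point (between the pads) lies arm.hold_point_z behind it (arm.hold_point_z is the distance from the TCP to the grasp point, in m); z points along the fingers, y is the line along which they close (so a half turn about z gives the same grasp; the last joint's range is limited). The gripper opens to 85 mm and grips with 20 to 120 N. Pads are 22 mm wide; open, the fingers measure 114 mm over their backs; the gripper's body (76 mm by 85 mm) begins 54 mm behind the grasp point. The pads swing forward as they close: fully open they stand 13 mm farther back than shut.
Start: joints at [1.16, 0.411, -0.013, 1.596, 0.006, 1.134, -0.082], TCP at [0.21, -0.589, 0.231] pointing down, gripper open.
Joint ranges: [-2.95, 2.95], [-0.29, 1.99], [-1.47, 1.44], [0.14, 2.54], [-1.03, 4.17], [0.13, 1.85], [-2.86, 2.86]. Speed limits (rad/s): [2.39, 2.39, 3.01, 3.01, 3.14, 3.14, 3.14].

### API

Orientations are given as a rotation vector (axis times angle).
In Python, from plant import arm, cams, ticket gives the robot as it stands.
- The arm moves only by the tool jog_arm, never from a script. Its argument "commands" is text: rows parted by semicolons, each of 4 numbers parted by spaces: the shift along the tool's x, y, z in m, then the turn about the tool's z in rad. In form: dx dy dz roll; .... A call has 1 to 20 rows; each row is the pose to reach, as a shift and turn from the pose commanded when the call began, along the tool's axes at that moment; what a row does not reach only later rows make up. A row lasts 1/12 s, in which the tool goes at most 41.7 mm and 7.16 degrees, less where a joint would pass 70% of its speed; a pose out of reach is approached as far as the arm can. A call with a gripper value outside its range is refused whole. "hand" is the finger opening in m, from 0 to 0.0854, set as the call begins (left out, the last holds). The fingers move at their own pace and stop on an object; "force" is the grip in N (left out, the last holds). Time passes only in rows, so rows that repeat a pose let the fingers close. It gives the time, the measured TCP pose, the force, the opening and the grip force at its end, in the units of the state.
- arm.sense(): the state, without advancing time (a new reading comes with each control period).
- cams.grab_frame(name): name is "scene" or "top" or "wrist"; returns a dict with "image" (400x640x3 uint8, blue, green, red), "fx", "fy", "cx", "cy" (pixels), "T" (4x4, takes a point from camera to world coordinates). Camera axes: x right, y up, looking along -z (the intrinsics and any distortion apply to the point x, -y, -z); pixel columns grow to the right and rows downward; lengths in m; the calibration is good to about 2 mm. A picture is of the moment at which its call begins. There is no depth.
- ticket.hand_in(): hands the job in; it is judged then, once.
The state is a dict: "t": time; "joint_positions": joint angles; "qd": joint speeds; "tau": joint torques, N m; "tcp_pos": TCP position; "tool_rot": TCP orientation; "wrist_force": force on the tool from outside, world axes, zero at the start; "wrist_torque": the same for the moment, N m; "width": finger opening in m; "grip_force": force on a finger pad.
Only numpy, scipy, OpenCV 4.12 (cv2) and the standard library are available. Lean on these libraries where they do the work, as an engineer would, in place of code of your own. Each camera call takes 0.05 s, during which the arm holds its last target. There are 200 camera calls.

### The job

Pinch the two sprung hinge pins of the photometer's guard door together, lift the door off and lay it gently, flat and right way up, inside the empty shallow steel tray, and let go of it. Slide the shutter in the uncovered well from its closed end to the very next stop, where it clicks and its larger hole stands over the light port. Then drop the door back onto the deck and let both pins spring home into their hinge plates; leave the other things on the bench as they stand.

Things in the scene. Friction and masses are not known exactly. Their poses are not given: they have to be found in the camera images.
- reader: Photometer: fixed white and grey bench instrument, 190 mm wide (y), about 210 mm long (x), top edge 161 mm high. Origin mid underside; x to its back (away from the robot at yaw 0), y to its left. Its flat deck rises towards the back. Deck axes: u = uphill, 0.45 rad (25.8 deg) above the instrument's x; y = its left; n = square off the deck, up and frontward.
- deck (a point): Middle of the deck's plane, 115 mm straight above the instrument's origin; its frame is the instrument's. Deck 210 (u) x 190 (y) mm. Around this point the door, when home, covers a well 114 (u) x 80 (y) mm whose bed (the shutter plate's top) lies 30 mm below the deck.
- hinge_line (a point): Middle of the hinge axis, which runs along u: 42 mm in y and 11 mm in n from the deck's middle; the instrument's frame. Two steel hinge plates stand on the deck, inner faces at u = +78 and -78 mm, 7 mm thick, 29 mm wide in y, 25 mm tall, each with a 13 mm square hole centred on this axis.
- door: Guard door: loose aluminium plate 150 (its x) x 108 (y) x 5 mm, 0.3 kg with its pins. Origin in its underside, midway along x, 4 mm to +y of the middle; z out of the upper face. Home: origin at the deck's middle, x along u, z along n. Two finger tabs near its centre of mass, at y = 0, x = +25.5 and -25.5 mm, work two sprung hinge pins.
- tab_upper (a point): Middle of the finger tab of the pin at the door's +x end (frame: the door's): upright steel plate 5 mm (x) x 22 mm (y), from 5 to 35 mm above the door's underside; this point is 20 mm above it. The tabs measure 56 mm over their outer faces. Squeezed together along the door's x they draw both pins in (28 mm when fully in), and the door can be lifted by that pinch; let go, the pins spring out.
- tab_lower (a point): The same for the tab of the pin at the door's -x end.
- door_pins (a point): Point on the door midway along the pins' axis (along its x): 42 mm in y and 11 mm above its underside; on point hinge_line when home. The round-ended steel pins, 8 mm thick, stick out 13 mm past the door's two ends, into the hinge plates.
- pin_upper (a joint): How far the pin at the door's +x (uphill) end is drawn in: 0 fully out, 0.014 m fully in (end then 1 mm inside the door's edge). Spring 3.5 N at 0, 8.4 N fully in.
- pin_lower (a joint): The same for the pin at the door's -x (downhill) end.
- shutter (a joint): Position of the shutter plate in the well, along the instrument's +y (left): 0 closed (start), click stops at 0, 0.022 and 0.044 m; a sprung ball draws it into the nearest stop; about 5 N are needed to leave one. The plate has a 16 mm and a 9 mm hole; at 0.022 the 16 mm hole stands over the light port in the bed, 34 mm uphill of the deck middle.
- shutter_knob (a point): Middle of the top of the shutter's upright grip: an aluminium block 12 mm (u) x 14 mm (y) x 22 mm tall (n) on the shutter plate, its top 8 mm below the deck plane. It stands at u = 0, at y = -22, 0 and +22 mm at the three stops. Frame as the deck axes: x along u, y left, z along n.
- tray: Shallow open steel tray, fixed, 230 (x) x 160 (y) x 12 mm, walls and floor 4 mm; origin in the middle of its underside. It stands left or right of the photometer.
- tube_rack: Bystander: white rack of capped glass tubes 200 (x) x 90 x 114 mm, loose; origin mid underside, as for all bystanders. It stands on the other side from the tray.
- wash_bottle: Bystander: clear bottle, 60 mm across, 190 mm tall.
- jar: Bystander: glass jar with aluminium lid, 70 mm across, 110 mm tall.
- dishes: Bystander: stack of three dishes, 88 mm across, 44 mm tall.
- tip_box: Bystander: blue box with clear lid, 92 x 72 x 57 mm.
- marker: Bystander: marker pen, 130 x 13 x 12 mm, lying along its x.
Not all that is in view belongs to the job. Of the things shaped like the door, the aluminium one is meant.

How it is judged:
On the way, in this order (a step that is already met when the one before it is completed fails the run):
1. both hinge pins are drawn in while the door still lies on the deck (value of joint each of pin_upper, pin_lower above 0.0115 m and distance between door and deck below 0.012 m), for 0.05 s.
2. the door lies flat inside the tray, right way up, let go and at rest (x of door in the frame of tray between -0.035 and 0.035 m and y of door in the frame of tray between -0.035 and 0.035 m and z of door in the frame of tray below 0.012 m and angle between door's own z axis and vertical below 0.08 rad and contact force between door and the fingers below 0.05 N and linear speed of door below 0.02 m/s), for 0.2 s.
3. the shutter rests in its middle stop, let go, with the door still in the tray (value of joint shutter between 0.019 and 0.025 m and x of door in the frame of tray between -0.035 and 0.035 m and y of door in the frame of tray between -0.035 and 0.035 m and z of door in the frame of tray below 0.012 m and angle between door's own z axis and vertical below 0.08 rad and distance between the grasp point and shutter_knob above 0.05 m and velocity of joint shutter below 0.01 m/s), for 0.2 s.
At the end, for the whole second after the job is handed in: The door lies home on the deck (its origin within 6 mm of the deck's middle, its pin axis within 6 mm of the hinge line), both pins out to within 3 mm, the shutter within 3 mm of its middle stop (0.022), the door let go and at rest (distance between door and deck below 0.006 m and distance between door_pins and hinge_line below 0.006 m and value of joint each of pin_upper, pin_lower below 0.003 m and value of joint shutter between 0.019 and 0.025 m and contact force between door and the fingers below 0.05 N and linear speed of door below 0.02 m/s); the robot touches nothing.
It fails at once if a bystander is shifted by more than 25 mm or knocked over (distance of any of tube_rack, wash_bottle, jar, dishes, tip_box, marker from where it was at the start of the episode above 0.025 m or angle between any of tube_rack, wash_bottle, jar, dishes, tip_box, marker's own z axis and vertical above 0.4 rad).
It fails at once if the door is dropped or banged into the tray (z of door in the frame of tray below 0.015 m and linear speed of door above 0.5 m/s).
It also fails if it takes over 72 s, if anything falls off the work surface, if the arm or the gripper's body presses on something with over 40 N, if the wrist force passes 120 N, or if a joint passes its speed limit or range.

## Working session

There is one attempt and no reset: what is moved stays moved. The work goes in short steps, Python scripts to look and compute and a tool call to move; the robot and the scene stay as the last step left them, time stands still between calls to the robot, and variables do not carry over. Pictures are saved under pics/ and viewed, at most 10 in all, crops included, and the job is handed in when it is done.

Besides the shell and the picture viewer there is one more tool, called as a command line: name --argument value ..., lists and objects as JSON in quotes. jog_arm: Moves the arm, as the interface text tells. Its arguments: {"type":"object","properties":{"commands":{"type":"string"},"hand":{"type":"number"},"force":{"type":"number"}},"required":["commands"]}

```bash
mkdir -p pics
cat > h.py <<'E'
import numpy as np,cv2
from scipy.spatial.transform import Rotation as R
from plant import arm,cams,ticket
def ray(f,u,v):
    d=np.array([(u-f['cx'])/f['fx'],-(v-f['cy'])/f['fy'],-1.]);T=np.array(f['T']);return T[:3,3],T[:3,:3]@d
def onz(f,u,v,z):
    o,d=ray(f,u,v);return o+d*(z-o[2])/d[2]
def proj(f,p):
    T=np.array(f['T']);c=T[:3,:3].T@(np.asarray(p)-T[:3,3]);return np.array([f['cx']+f['fx']*c[0]/-c[2],f['cy']-f['fy']*c[1]/-c[2]])
def two(f,a,g,b):
    o,d=ray(f,*a);p,e=ray(g,*b);t=np.linalg.lstsq(np.c_[d,-e],p-o,rcond=None)[0]
    return (o+d*t[0]+p+e*t[1])/2, np.linalg.norm(o+d*t[0]-p-e*t[1])
E
python3 - <<'E'
from h import *
for n in('scene','top'):
    f=cams.grab_frame(n);cv2.imwrite(f'pics/{n}0.png',f['image']);print(n,{k:v for k,v in f.items() if k not in('image','T')},np.round(f['T'],3).tolist())
s=arm.sense();print(s,arm.hold_point_z)
E
```

```text
scene {'fx': 478.62910784327323, 'fy': 478.62910784327323, 'cx': 327.30702024992445, 'cy': 202.19372170915656} [[-0.516, -0.471, 0.715, 1.504], [0.856, -0.269, 0.44, 0.617], [-0.015, 0.84, 0.543, 0.878], [0.0, 0.0, 0.0, 1.0]]
top {'fx': 391.2375285557088, 'fy': 391.2375285557088, 'cx': 321.9105595339751, 'cy': 200.93730122864054} [[0.015, 0.982, -0.186, 0.282], [-1.0, 0.017, 0.011, -0.005], [0.014, 0.186, 0.982, 1.019], [0.0, 0.0, 0.0, 1.0]]
{'t': 0.1, 'joint_positions': array([ 1.15975433,  0.41184408, -0.01273362,  1.59696428,  0.00563356,
        1.13428615, -0.08221484]), 'qd': array([ 0.00038332, -0.00077046, -0.0008057 , -0.00163618, -0.00084069,
        0.00092325,  0.00079324]), 'tau': array([ 3.03188193e-03, -6.01821542e+01,  6.84278123e-01, -3.00085044e+01,
        1.39771614e-02,  6.46228800e-03, -4.19545358e-05]), 'tcp_pos': array([ 0.20992003, -0.58822001,  0.23052039]), 'tool_rot': array([-3.09413863e+00, -5.35726592e-01,  5.84710286e-04]), 'wrist_force': array([ 0.44439987, -0.24060688, -0.20102342]), 'wrist_torque': array([ 0.02396989, -0.01297805, -0.02524386]), 'grip_force': 0.0, 'width': 0.08550248819241103} 0.0187
```

View pics/scene0.png

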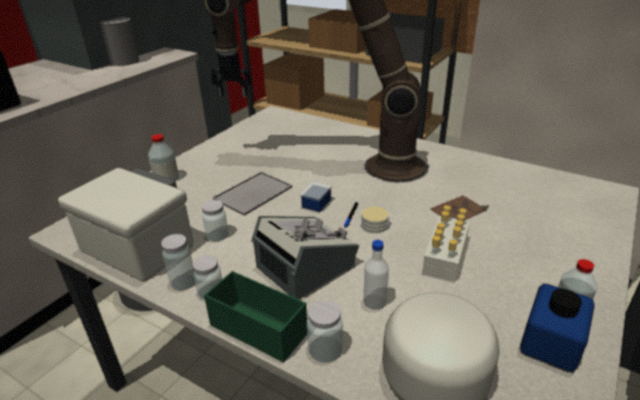

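View pics/top0.png

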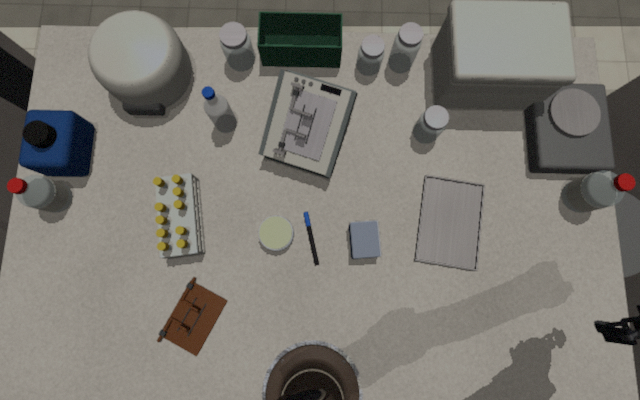

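The scene and top views show these candidates for the door, in top pixels:
- The grey aluminium plate with tabs on the photometer deck, at about (305,125). This is the one I want.
- The copper/brown door look-alike on the bench, at (193,318).
- The steel tray at (450,223), which is just a flat grey rectangle.

The bystanders are the rack (180,217), dishes (276,234), marker (312,240), tip box (364,241), wash bottle (218,110) and jar (432,124). I'll choose the aluminium plate and check it in a close crop.

Run:
```python
import cv2,numpy as np
a=cv2.imread('pics/top0.png')[65:185,255:365];b=cv2.imread('pics/scene0.png')[205:300,245:365]
a=cv2.resize(a,(458,500),interpolation=cv2.INTER_CUBIC); b=cv2.resize(b,(340,269),interpolation=cv2.INTER_CUBIC)
o=np.zeros((500,800,3),np.uint8);o[:,:458]=a;o[:269,460:]=b
cv2.imwrite('pics/crop1.png',cv2.convertScaleAbs(o,alpha=1.3))
```

```text
(no output)
```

View pics/crop1.png

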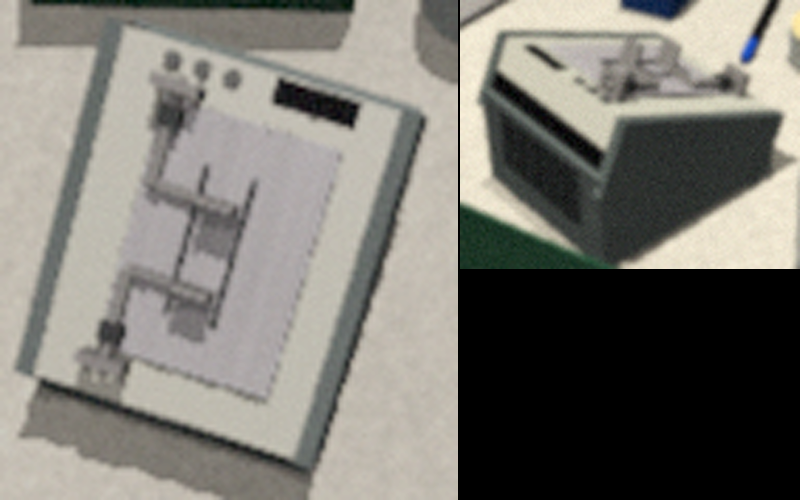

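```bash
cat >> h.py <<'E'
a_=.45
def deckpt(P,u,y,n):   # P=(x,y,yaw) reader -> world
    c,s=np.cos(a_),np.sin(a_);l=np.array([u*c-n*s,y,.115+u*s+n*c])
    return R.from_euler('z',P[2]).apply(l)+[P[0],P[1],0]
def traypt(P,x,y,z): return R.from_euler('z',P[2]).apply([x,y,z])+[P[0],P[1],0]
E
cat > fit.py <<'E'
from h import *
from scipy.optimize import least_squares
f=cams.grab_frame('top');g=cams.grab_frame('scene')
k=110/458
C=lambda x,y:np.array([255+x*k-.5,65+y*k-.5])
obs=[((.105,.095,0),C(110,20)),((.105,-.095,0),C(422,115)),((-.105,.095,0),C(20,372)),((-.105,-.095,0),C(308,465)),
((.075,.050,.005),C(190,100)),((.075,-.058,.005),C(345,150)),((-.075,-.058,.005),C(268,402)),((-.075,.05,.005),C(122,355))]
r=lambda P:np.concatenate([proj(f,deckpt(P,*m))-o for m,o in obs])
s=least_squares(r,[.5,0,-.2],loss='soft_l1');print('reader',s.x);print(np.round(s.fun.reshape(-1,2),1).tolist())
im=f['image'];t=im[160:290,400:500];cv2.imwrite('pics/t.png',t)
to=[((.115,.08),(425,177)),((.115,-.08),(484,183)),((-.115,-.08),(476,270)),((-.115,.08),(415,264))]
q=least_squares(lambda P:np.concatenate([proj(f,traypt(P,*m,.012))-o for m,o in to]),[.3,-.3,-.1]);print('tray',q.x,np.round(q.fun,1))
np.savez('poses.npz',r=s.x,t=q.x)
v=[]
for F,(x0,x1,y0,y1),sc in((f,(255,365,65,185),4.5),(g,(235,365,195,305),2.4),(f,(400,500,165,285),2.4)):
    I=cv2.resize(F['image'][y0:y1,x0:x1],None,fx=sc,fy=sc,interpolation=cv2.INTER_CUBIC)
    pts=[(deckpt(s.x,*p),(0,0,255)) for p in[(.105,.095,0),(.105,-.095,0),(-.105,.095,0),(-.105,-.095,0)]]
    pts+=[(deckpt(s.x,*p),(0,255,0)) for p in[(.075,.05,.005),(.075,-.058,.005),(-.075,-.058,.005),(-.075,.05,.005)]]
    pts+=[(deckpt(s.x,e*x,y,.035),(255,0,0)) for e in(1,-1) for x in(.023,.028) for y in(-.011,.011)]
    pts+=[(traypt(q.x,a,b,.012),(0,0,255)) for a in(.115,-.115) for b in(.08,-.08)]
    for p,c in pts: cv2.circle(I,tuple(int(i) for i in (proj(F,p)-[x0,y0]+.5)*sc),2,c,-1)
    v.append(I)
o=np.zeros((560,820,3),np.uint8)
o[:v[0].shape[0],:v[0].shape[1]]=v[0];o[:v[1].shape[0],500:500+v[1].shape[1]]=v[1];o[270:270+v[2].shape[0],500:500+v[2].shape[1]]=v[2]
cv2.imwrite('pics/fit1.png',cv2.convertScaleAbs(o[:,:800],alpha=1.3))
E
python3 fit.py
```

```text
reader [ 0.64210583  0.02543382 -0.2981122 ]
[[-0.5, 0.3], [0.8, 0.9], [-0.2, -0.1], [2.4, 0.3], [-5.6, -0.9], [0.4, 0.4], [1.1, -0.1], [-5.2, -1.9]]
tray [ 0.42070088 -0.35127295 -0.12719658] [-1.4 -1.2 -0.5  1.3  1.6  1.4  0.2 -1.6]
```

View pics/fit1.png

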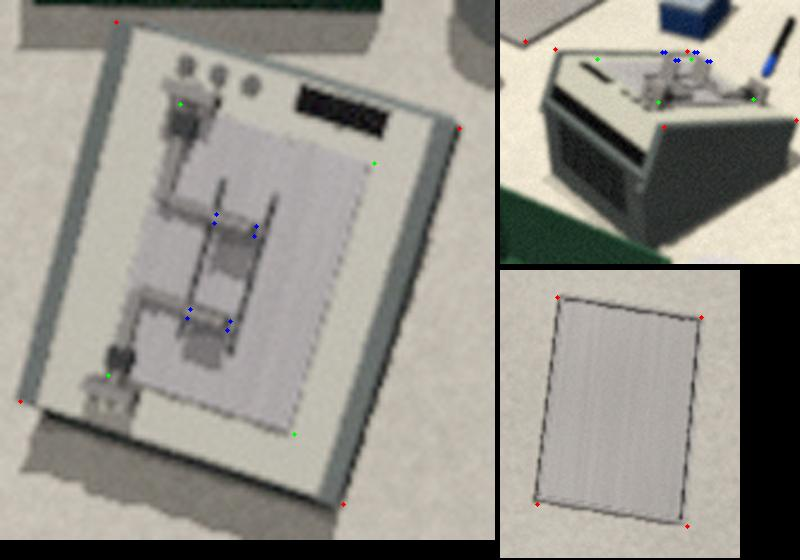

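The crop confirms the choice. The aluminium door sits on the photometer, with tab tops near top pixels (307,116) and (300,137) and the hinge side on the left. The fit lands well on the photometer in both views. The tray corners need a small refit.

```bash
sed -i 's/(425,177)/(423.7,176.2)/;s/(484,183)/(483.3,185.3)/;s/(476,270)/(475.4,270)/;s/(415,264)/(415,261.7)/' fit.py
sed -i 's/^((.075,.050,.005),C(190,100)),//;s/,((-.075,.05,.005),C(122,355))\]/]/' fit.py
python3 fit.py
cat >> h.py <<'E'
_d=np.load('poses.npz');RP=_d['r'];TP=_d['t']
def tool():
    s=arm.sense();M=R.from_rotvec(s['tool_rot']).as_matrix();return s,M
def rel(target,yaw_y=None):
    s,M=tool();d=M.T@(np.asarray(target)-s['tcp_pos']);r=0
    if yaw_y is not None:   # wanted heading of tool y (mod pi)
        cur=np.arctan2(M[1,1],M[0,1]);r=-((yaw_y-cur+np.pi/2)%np.pi-np.pi/2)
    print('t',round(s['t'],2),'rel',np.round(d,4),'roll',round(r,4),'tcp',np.round(s['tcp_pos'],4),'w',round(s['width'],4))
E
python3 - <<'E'
from h import *
s,M=tool();print(np.round(M,3).tolist())
c=deckpt(RP,0,0,0);ux=np.array([np.cos(RP[2]),np.sin(RP[2]),0])
print(c,ux)
rel([*(c+ux*-.01)[:2],.26],RP[2])
rel([TP[0],TP[1],.3],TP[2])
f=cams.grab_frame('wrist');print(np.round(M.T@(np.array(f['T'])[:3,3]-s['tcp_pos']),3),np.round(M.T@np.array(f['T'])[:3,:3],2).tolist(),f['fx'])
E
```

```text
reader [ 0.64292557  0.02688024 -0.30320077]
[[-0.9, -0.2], [0.3, 0.8], [-0.9, -0.7], [1.6, 0.1], [-0.1, 0.2], [0.3, -0.3]]
tray [ 0.42128539 -0.34966368 -0.13799922] [-0.2 -0.8 -0.  -0.8  1.   1.4 -0.9  0. ]
[[0.942, 0.336, -0.0], [0.336, -0.942, 0.0], [-0.0, -0.001, -1.0]]
[0.64292557 0.02688024 0.115     ] [ 0.95438571 -0.2985765   0.        ]
t 0.3 rel [ 0.6066 -0.4401 -0.0288] roll -0.9248 tcp [ 0.21   -0.5885  0.231 ] w 0.0853
t 0.3 rel [ 0.2793 -0.154  -0.0689] roll -1.09 tcp [ 0.21   -0.5885  0.231 ] w 0.0853
[ 0.082  0.001 -0.143] [[-0.0, 0.95, 0.32], [1.0, 0.0, 0.0], [0.0, 0.32, -0.95]] 299.5511311847939
```

jog_arm --commands "0.03 -0.02 -0.04 0; 0.06 -0.05 -0.06 -0.1; 0.607 -0.44 -0.06 -0.925; 0.607 -0.44 -0.06 -0.925; 0.607 -0.44 -0.06 -0.925; 0.607 -0.44 -0.06 -0.925; 0.607 -0.44 -0.06 -0.925; 0.607 -0.44 -0.06 -0.925; 0.607 -0.44 -0.06 -0.925; 0.607 -0.44 -0.06 -0.925; 0.607 -0.44 -0.06 -0.925; 0.607 -0.44 -0.06 -0.925; 0.607 -0.44 -0.06 -0.925; 0.607 -0.44 -0.06 -0.925; 0.607 -0.44 -0.06 -0.925; 0.607 -0.44 -0.06 -0.925; 0.607 -0.44 -0.06 -0.925; 0.607 -0.44 -0.06 -0.925; 0.607 -0.44 -0.06 -0.925; 0.607 -0.44 -0.06 -0.925" --hand 0.07 --force 30

```text
t: 2.02
tcp_pos: [0.6351, 0.0361, 0.2907]
tool_rot: [-2.522, -1.868, -0.003]
wrist_force: [-0.5, -0.6, -0.4]
width: 0.0695
grip_force: 0.0
```

jog_arm --commands "0 0 0 0; 0 0 0 0; 0 0 0 0; 0 0 0 0"

```text
t: 2.35
tcp_pos: [0.6335, 0.0279, 0.2916]
tool_rot: [2.533, 1.857, -0.001]
wrist_force: [0.0, 0.2, -0.2]
width: 0.0698
grip_force: 0.0
```

```bash
cat > w.py <<'E'
import sys
from h import *
f=cams.grab_frame('wrist');I=f['image'].copy();cv2.imwrite('pics/wraw.png',I);sc=1.25
I=cv2.resize(I,None,fx=sc,fy=sc,interpolation=cv2.INTER_CUBIC)
def dot(p,c): cv2.circle(I,tuple(int(i) for i in (proj(f,p)+.5)*sc),2,c,-1)
for e in(1,-1):
    for y in(-.011,.011):
        for x in(.023,.028): dot(deckpt(RP,e*x,y,.035),(255,0,0))
    for y in(.05,-.058): dot(deckpt(RP,e*.075,y,.005),(0,255,0))
    dot(deckpt(RP,e*.078,.042,.011),(0,255,255)); 
    for y in (.095,-.095): dot(deckpt(RP,e*.105,y,0),(0,0,255))
cv2.imwrite(sys.argv[1],I)
c=deckpt(RP,0,0,0);ux=np.array([np.cos(RP[2]),np.sin(RP[2]),0]);rel([*(c+ux*-.011)[:2],.15],RP[2])
E
python3 w.py pics/w1.png
```

```text
t 2.4 rel [ 0.0016 -0.0018  0.1416] roll -0.002 tcp [0.6336 0.0282 0.2917] w 0.0702
```

View pics/w1.png

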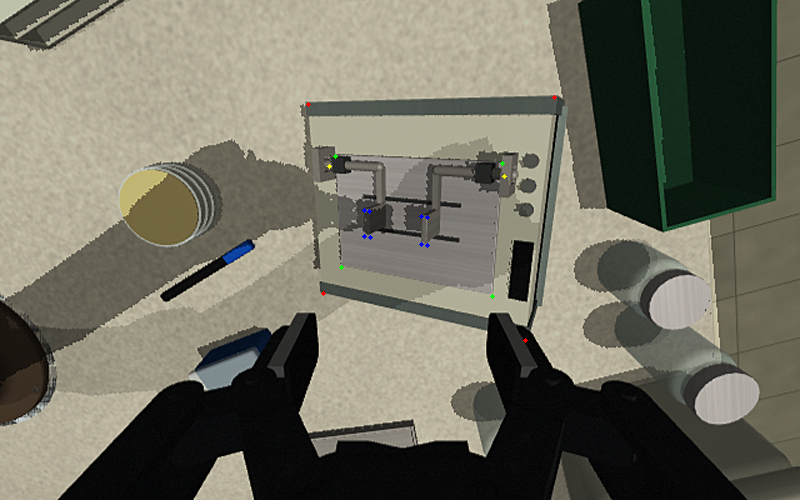

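The wrist view shows both tabs at about (374,220) and (430,228), some 3 px off my predicted dots. I'll take an enlarged crop to refine the pose.

Run:
```python
import cv2
I=cv2.imread('pics/wraw.png')[70:270,235:460];cv2.imwrite('pics/c2.png',cv2.resize(I,None,fx=3.5,fy=3,interpolation=cv2.INTER_CUBIC)if 0 else cv2.resize(I,(675,600),interpolation=cv2.INTER_CUBIC))
```

```text
(no output)
```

View pics/c2.png

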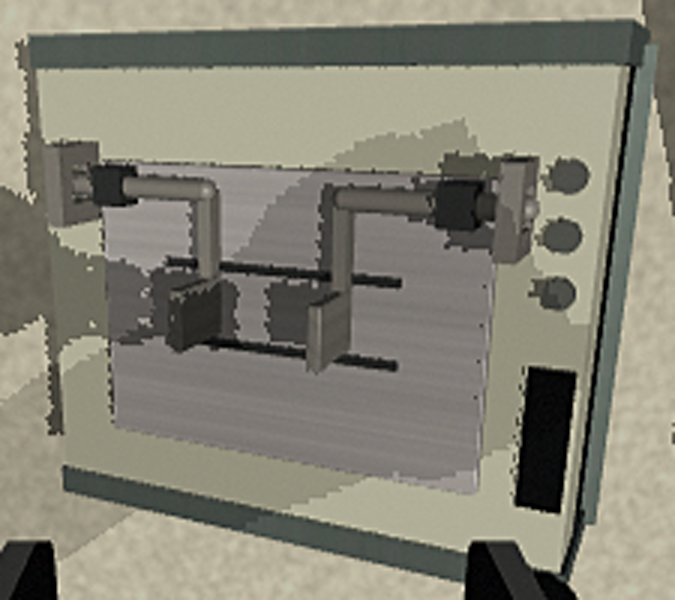

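```bash
python3 - <<'E'
from h import *
from scipy.optimize import least_squares
f=cams.grab_frame('wrist');C=lambda x,y:np.array([235+x/3-.33,70+y/3-.33])
o=[((-.075,-.058,.005),C(115,428)),((.075,-.058,.005),C(476,493)),((-.105,.095,0),C(30,37)),((-.105,-.095,0),C(64,490)),((.105,.095,0),C(642,22)),
((.023,-.011,.035),C(309,366)),((.028,-.011,.035),C(322,371)),((.023,.011,.035),C(309,304)),((-.028,-.011,.035),C(172,349)),((-.028,.011,.035),C(168,290))]
s=least_squares(lambda P:np.concatenate([proj(f,deckpt(P,*m))-q for m,q in o]),RP,loss='soft_l1');print(s.x,RP,np.round(s.fun.reshape(-1,2),1).tolist())
d=s.x-RP;y=RP[2];print('du',d[0]*np.cos(y)+d[1]*np.sin(y),'dy',-d[0]*np.sin(y)+d[1]*np.cos(y))
np.savez('poses.npz',r=s.x,t=TP)
E
python3 - <<'E'
from h import *
c=deckpt(RP,0,0,0);ux=np.array([np.cos(RP[2]),np.sin(RP[2]),0]);rel([*(c+ux*-.011)[:2],.15],RP[2])
E
```

```text
[ 0.64422517  0.02880332 -0.31009806] [ 0.64292557  0.02688024 -0.30320077] [[0.0, -0.5], [0.2, 1.2], [2.4, -1.5], [1.8, -0.3], [-3.9, -1.0], [-0.7, 1.5], [-0.2, 0.5], [-0.2, 0.1], [-0.0, 0.5], [0.7, -0.5]]
du 0.000666141002983878 dy 0.00222338806347703
t 2.45 rel [ 0.0036 -0.0011  0.1416] roll 0.0052 tcp [0.6337 0.0284 0.2916] w 0.07
```

jog_arm --commands "0.0036 0 0.04 0.005; 0.0036 0 0.08 0.005; 0.0036 0 0.115 0.005; 0.0036 0 0.135 0.005; 0.0036 0 0.135 0.005; 0.0036 0 0.135 0.005" --hand 0.076

```text
t: 2.95
tcp_pos: [0.6345, 0.0327, 0.156]
tool_rot: [-2.536, -1.853, 0.002]
wrist_force: [0.2, -0.1, 0.9]
width: 0.0759
grip_force: 0.0
```

jog_arm --commands "0 0 0.004 0; 0 0 0.004 0; 0 0 0.004 0"

```text
t: 3.2
tcp_pos: [0.6358, 0.0333, 0.154]
tool_rot: [2.535, 1.853, 0.003]
wrist_force: [0.7, -0.4, 0.5]
width: 0.0759
grip_force: 0.0
```

jog_arm --commands "0 0 0.003 0; 0 0 0.003 0; 0 0 0.003 0"

```text
t: 3.45
tcp_pos: [0.635, 0.0332, 0.1496]
tool_rot: [2.536, 1.854, 0.0]
wrist_force: [0.6, -0.3, -0.6]
width: 0.076
grip_force: 0.0
```

jog_arm --commands "0 0 0.003 0; 0 0 0.003 0; 0 0 0.003 0"

```text
t: 3.7
tcp_pos: [0.6348, 0.0332, 0.146]
tool_rot: [-2.536, -1.854, 0.001]
wrist_force: [-1.2, -0.7, 0.4]
width: 0.0759
grip_force: 0.0
```

jog_arm --commands "0 0 0.003 0; 0 0 0.003 0; 0 0 0.003 0"

```text
t: 3.95
tcp_pos: [0.6348, 0.0332, 0.143]
tool_rot: [-2.536, -1.854, 0.001]
wrist_force: [0.1, -0.4, -0.2]
width: 0.0764
grip_force: 0.0
```

jog_arm --commands "0 0 0.005 0; 0 0 0.005 0; 0 0 0.005 0"

```text
t: 4.2
tcp_pos: [0.6347, 0.0331, 0.1378]
tool_rot: [-2.536, -1.854, 0.001]
wrist_force: [-0.1, -0.3, 1.4]
width: 0.0762
grip_force: 0.0
```

jog_arm --commands "0 0 0.002 0; 0 0 0.002 0; 0 0 0.002 0"

```text
t: 4.45
tcp_pos: [0.6349, 0.0332, 0.1362]
tool_rot: [-2.536, -1.854, 0.0]
wrist_force: [-0.1, -0.5, 0.0]
width: 0.0761
grip_force: 0.0
```

jog_arm --commands "0 0 0.002 0; 0 0 0.002 0; 0 0 0.002 0"

```text
t: 4.7
tcp_pos: [0.6348, 0.0332, 0.1341]
tool_rot: [-2.536, -1.854, 0.0]
wrist_force: [-0.6, 0.6, -0.3]
width: 0.0757
grip_force: 0.0
```

jog_arm --commands "0 0 0.002 0; 0 0 0.002 0; 0 0 0.002 0"

```text
t: 4.95
tcp_pos: [0.6348, 0.0332, 0.1321]
tool_rot: [-2.536, -1.854, 0.0]
wrist_force: [0.8, -0.5, -0.1]
width: 0.0762
grip_force: 0.0
```

jog_arm --commands "0 0 0.002 0; 0 0 0.002 0; 0 0 0.002 0"

```text
t: 5.2
tcp_pos: [0.6348, 0.0332, 0.1301]
tool_rot: [-2.536, -1.854, 0.0]
wrist_force: [-0.6, 0.5, -0.4]
width: 0.0757
grip_force: 0.0
```

jog_arm --commands "0 0 0.002 0; 0 0 0.002 0; 0 0 0.002 0"

```text
t: 5.45
tcp_pos: [0.635, 0.0333, 0.1283]
tool_rot: [2.536, 1.854, 0.0]
wrist_force: [0.1, 0.1, 0.3]
width: 0.0763
grip_force: 0.0
```

jog_arm --commands "0 0 0.002 0; 0 0 0.002 0; 0 0 0.002 0"

```text
t: 5.7
tcp_pos: [0.6353, 0.0332, 0.1277]
tool_rot: [2.535, 1.854, 0.001]
wrist_force: [-3.5, -1.1, 10.5]
width: 0.0761
grip_force: 5.3
```

jog_arm --commands "0 0 -0.0015 0; 0 -0.004 0.0 0; 0 -0.007 0.0019 0; 0 -0.01 0.0033 0; 0 -0.013 0.0048 0; 0 -0.016 0.0062 0; 0 -0.016 0.0062 0"

```text
t: 6.28
tcp_pos: [0.6209, 0.0378, 0.1208]
tool_rot: [2.534, 1.853, 0.004]
wrist_force: [4.1, -1.4, 4.4]
width: 0.0762
grip_force: 3.8
```

jog_arm --commands "0 -0.002 0.001 0; 0 -0.004 0.002 0; 0 -0.004 0.002 0;  0 -0.004 0.002 0"

```text
t: 6.62
tcp_pos: [0.6177, 0.0387, 0.1191]
tool_rot: [2.534, 1.852, 0.005]
wrist_force: [4.9, -1.9, 6.3]
width: 0.076
grip_force: 4.7
```

jog_arm --commands "0 -0.002 0.001 0; 0 -0.004 0.002 0; 0 -0.004 0.002 0"

```text
t: 6.87
tcp_pos: [0.6144, 0.0397, 0.1174]
tool_rot: [2.534, 1.851, 0.006]
wrist_force: [5.5, -2.0, 6.8]
width: 0.0761
grip_force: 5.2
```

Run:
```python
from h import *
f=cams.grab_frame('wrist');cv2.imwrite('pics/w2.png',cv2.resize(f['image'][60:340,150:490],None,fx=2.1,fy=2.1,interpolation=cv2.INTER_CUBIC))
```

```text
(no output)
```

View pics/w2.png

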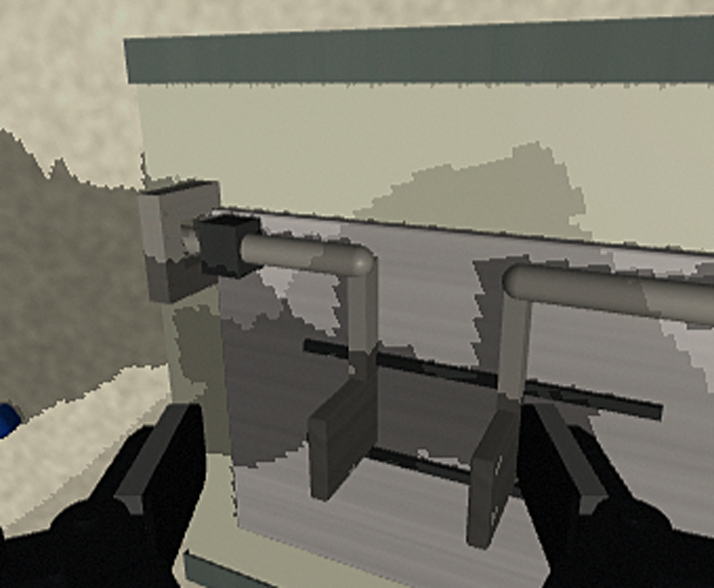

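The upper pin is drawn about halfway and the door has slid against the lower hinge plate. I'll keep pushing downhill.

jog_arm --commands "0 -0.002 0.001 0; 0 -0.004 0.002 0; 0 -0.006 0.003 0; 0 -0.006 0.003 0; 0 -0.006 0.003 0"

```text
t: 7.33
tcp_pos: [0.6122, 0.0394, 0.1161]
tool_rot: [2.532, 1.845, 0.013]
wrist_force: [11.5, -8.3, 11.1]
width: 0.0763
grip_force: 9.7
```

jog_arm --commands "0 -0.001 0.0005 0; 0 -0.001 0.0005 0; 0 -0.001 0.0005 0"

```text
t: 7.58
tcp_pos: [0.612, 0.0393, 0.116]
tool_rot: [2.531, 1.844, 0.015]
wrist_force: [13.4, -9.2, 12.4]
width: 0.0759
grip_force: 10.4
```

jog_arm --commands "0 0.001 -0.001 0; 0 0.003 -0.002 0; 0 0.003 -0.002 0" --hand 0.07

```text
t: 7.83
tcp_pos: [0.6144, 0.0378, 0.1178]
tool_rot: [2.532, 1.844, 0.013]
wrist_force: [12.4, -10.0, 12.6]
width: 0.0702
grip_force: 10.6
```

jog_arm --commands "0 0.001 -0.001 0; 0 0.003 -0.0015 0; 0 0.003 -0.0015 0" --hand 0.064

```text
t: 8.08
tcp_pos: [0.6169, 0.0365, 0.1194]
tool_rot: [2.532, 1.843, 0.011]
wrist_force: [9.8, -11.4, 15.2]
width: 0.0642
grip_force: 10.9
```

jog_arm --commands "0 0.001 -0.001 0; 0 0.003 -0.0013 0; 0 0.003 -0.0013 0" --hand 0.058

```text
t: 8.33
tcp_pos: [0.6196, 0.0354, 0.1208]
tool_rot: [2.532, 1.843, 0.011]
wrist_force: [9.9, -10.7, 15.4]
width: 0.0578
grip_force: 11.2
```

jog_arm --commands "0 0.001 -0.001 0; 0 0.003 -0.0012 0; 0 0.003 -0.0012 0" --hand 0.052

```text
t: 8.58
tcp_pos: [0.6223, 0.0343, 0.1221]
tool_rot: [2.532, 1.843, 0.01]
wrist_force: [8.8, -11.3, 17.2]
width: 0.0522
grip_force: 11.4
```

Run:
```python
from h import *
f=cams.grab_frame('wrist');cv2.imwrite('pics/w3.png',cv2.resize(f['image'][60:340,150:490],None,fx=2.1,fy=2.1,interpolation=cv2.INTER_CUBIC))
```

```text
(no output)
```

View pics/w3.png

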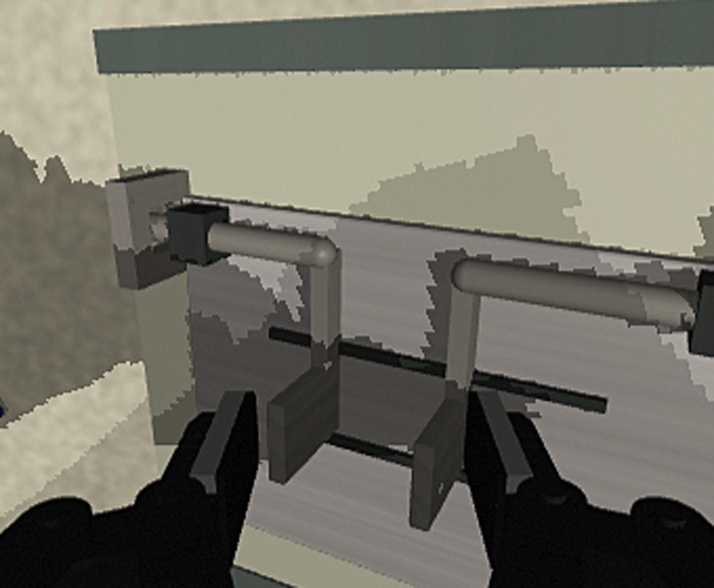

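jog_arm --commands "-0.002 0.002 -0.001 0; -0.002 0.003 -0.0015 0; -0.002 0.003 -0.0015 0" --hand 0.046

```text
t: 8.88
tcp_pos: [0.6244, 0.0327, 0.1232]
tool_rot: [2.533, 1.844, 0.011]
wrist_force: [9.6, -8.1, 13.9]
width: 0.0461
grip_force: 14.4
```

jog_arm --commands "0 0.001 -0.001 0; 0 0.002 -0.001 0; 0 0.002 -0.001 0" --hand 0.042

```text
t: 9.13
tcp_pos: [0.626, 0.0319, 0.1239]
tool_rot: [2.533, 1.845, 0.01]
wrist_force: [10.7, -9.1, 11.2]
width: 0.042
grip_force: 15.5
```

jog_arm --commands "0 0.001 -0.001 0; 0 0.002 -0.001 0; 0 0.002 -0.001 0" --hand 0.038

```text
t: 9.38
tcp_pos: [0.6276, 0.0311, 0.1245]
tool_rot: [2.533, 1.845, 0.009]
wrist_force: [11.5, -9.3, 9.1]
width: 0.038
grip_force: 17.2
```

jog_arm --commands "-0.001 0.001 -0.0005 0; -0.001 0.002 -0.001 0; -0.001 0.003 -0.001 0; -0.001 0.003 -0.001 0" --hand 0.034

```text
t: 9.72
tcp_pos: [0.6288, 0.0301, 0.125]
tool_rot: [2.534, 1.847, 0.006]
wrist_force: [7.3, -6.5, 9.2]
width: 0.0345
grip_force: 27.5
```

jog_arm --commands "0 0.001 0 0; 0 0.002 0 0; 0 0.002 0 0" --hand 0.03

```text
t: 9.97
tcp_pos: [0.6289, 0.0301, 0.1249]
tool_rot: [2.535, 1.849, 0.002]
wrist_force: [0.0, -6.2, 14.9]
width: 0.0345
grip_force: 30.2
```

jog_arm --commands "-0.002 0 -0.002 0; -0.002 -0.001 -0.004 0; -0.002 -0.003 -0.007 0; -0.002 -0.0045 -0.01 0; -0.002 -0.006 -0.013 0; -0.002 -0.007 -0.016 0; -0.002 -0.0085 -0.019 0; -0.002 -0.0085 -0.019 0"

```text
t: 10.63
tcp_pos: [0.6208, 0.0317, 0.1426]
tool_rot: [2.535, 1.85, 0.005]
wrist_force: [7.5, -4.2, -1.9]
width: 0.0343
grip_force: 28.7
```

Run:
```python
from h import *
o=np.zeros((560,800,3),np.uint8)
f=cams.grab_frame('wrist');o[:,:490]=cv2.resize(f['image'][30:350,180:460],(490,560));g=cams.grab_frame('scene');o[:280,490:]=cv2.resize(g['image'][180:300,235:368],(310,280),interpolation=cv2.INTER_CUBIC)
cv2.imwrite('pics/w4.png',o)
print(arm.sense()['width'],arm.sense()['wrist_force'])
```

```text
0.034246230276669995 [ 8.98694622 -3.27490211 -1.83935151]
```

View pics/w4.png

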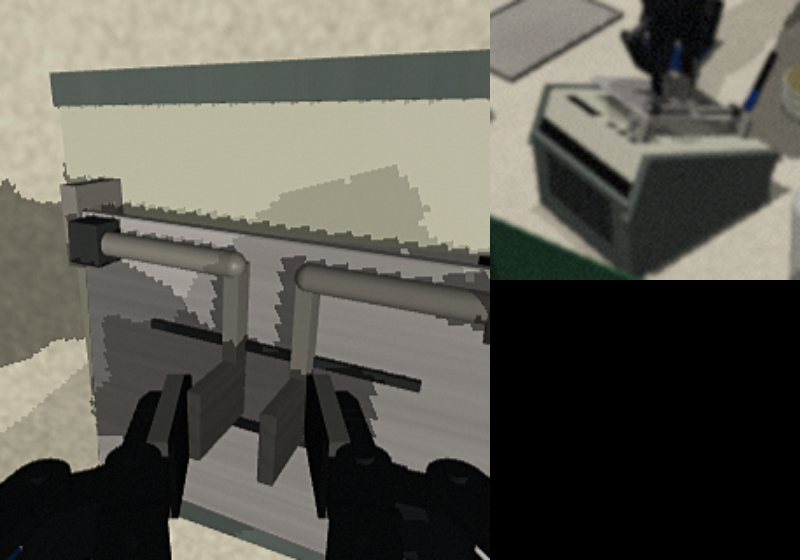

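Both pins are drawn in and the door is rising, with its downhill end at the plate's top. I'll ease it uphill a little and lift on.

jog_arm --commands "0 0.002 -0.002 0; 0 0.003 -0.006 0; 0 0.003 -0.012 0; 0 0.003 -0.018 0; 0 0.001 -0.025 0; 0 0 -0.035 0; 0 0 -0.05 0; 0 0 -0.07 0; 0 0 -0.1 0; 0 0 -0.1 0; 0 0 -0.1 0"

```text
t: 11.65
tcp_pos: [0.6193, 0.0337, 0.2446]
tool_rot: [2.534, 1.854, 0.005]
wrist_force: [0.2, -0.6, -4.4]
width: 0.0302
grip_force: 8.2
```

Run:
```python
from h import *
f=cams.grab_frame('wrist');g=cams.grab_frame('scene');cv2.imwrite('pics/w5w.png',f['image']);cv2.imwrite('pics/w5s.png',g['image'])
s,M=tool();print(s['width'],s['wrist_force'],s['wrist_torque'])
print(np.round(M,3).tolist())
rel([TP[0],TP[1],.2],TP[2])
```

```text
0.030278980689991825 [-0.29273983  0.0812477  -4.04960535] [-0.0154395   0.05530927  0.04122427]
[[0.303, 0.953, -0.001], [0.953, -0.303, -0.0], [-0.001, -0.001, -1.0]]
t 11.75 rel [-0.4243 -0.0714  0.042 ] roll -0.1698 tcp [0.6179 0.0331 0.2417] w 0.0303
```

jog_arm --commands "0 0 0 0; 0 0 0 0; -0.01 0 0 0; -0.03 -0.005 0 0; -0.06 -0.01 0 -0.03; -0.09 -0.015 0 -0.06; -0.12 -0.02 0 -0.09; -0.15 -0.025 0 -0.12; -0.18 -0.03 0 -0.15; -0.21 -0.035 0 -0.17; -0.24 -0.04 0 -0.17; -0.27 -0.045 0 -0.17; -0.3 -0.05 0 -0.17; -0.33 -0.055 0 -0.17; -0.36 -0.06 0 -0.17; -0.39 -0.065 0 -0.17; -0.41 -0.069 0 -0.17; -0.422 -0.071 0 -0.17; -0.424 -0.0714 0 -0.17; -0.424 -0.0714 0 -0.17" --hand 0.02 --force 30

```text
t: 13.42
tcp_pos: [0.4218, -0.3492, 0.2418]
tool_rot: [-2.37, -2.061, -0.001]
wrist_force: [1.0, 0.8, -2.5]
width: 0.0265
grip_force: 31.4
```

Run:
```python
from h import *
s,M=tool();print(s['width'],s['wrist_force'],s['grip_force'],np.round(M[:,2],3));rel([TP[0],TP[1],.08],TP[2])
f=cams.grab_frame('wrist');g=cams.grab_frame('scene');t=cams.grab_frame('top')
o=np.zeros((560,800,3),np.uint8)
o[:400,:500]=cv2.resize(f['image'],(640,400))[:,60:560];o[:250,500:]=cv2.resize(g['image'][130:230,190:310],(300,250),interpolation=cv2.INTER_CUBIC);o[250:,500:]=cv2.resize(t['image'][150:290,385:505],(300,310),interpolation=cv2.INTER_CUBIC)
cv2.imwrite('pics/w6.png',o)
```

```text
0.026501277561386875 [ 0.99468699  0.79296243 -2.49415466] 31.438418584875762 [-0.     0.001 -1.   ]
t 13.42 rel [-0.0006 -0.0004  0.1618] roll -0.0011 tcp [ 0.4218 -0.3492  0.2418] w 0.0265
```

View pics/w6.png

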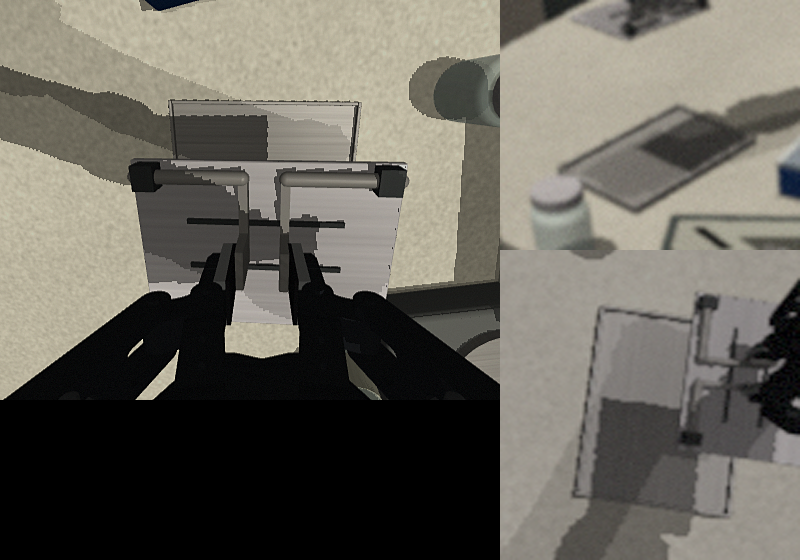

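The picture shows the door hanging almost level in the pinch above the tray. I've now viewed all 10 pictures, so the rest goes by numbers. Lowering next.

jog_arm --commands "0 0 0.02 0; 0 0 0.05 0; 0 0 0.085 0; 0 0 0.12 0; 0 0 0.15 0; 0 0 0.175 0; 0 0 0.19 0; 0 0 0.2 0; 0 0 0.205 0; 0 0 0.205 0; 0 0 0.205 0"

```text
t: 14.48
tcp_pos: [0.423, -0.3492, 0.0379]
tool_rot: [2.368, 2.063, 0.001]
wrist_force: [0.4, 0.3, -3.4]
width: 0.0268
grip_force: 31.5
```

jog_arm --commands "0 0 0.004 0; 0 0 0.008 0; 0 0 0.012 0; 0 0 0.012 0; 0 0 0.012 0"

```text
t: 14.9
tcp_pos: [0.4229, -0.3497, 0.0256]
tool_rot: [2.368, 2.062, 0.001]
wrist_force: [2.1, 0.1, 0.5]
width: 0.0271
grip_force: 29.3
```

jog_arm --commands "0 0 0.002 0; 0 0 0.004 0; 0 0 0.004 0; 0 0 0.004 0"

```text
t: 15.23
tcp_pos: [0.4234, -0.3499, 0.0238]
tool_rot: [2.367, 2.061, 0.0]
wrist_force: [-3.3, 3.0, 26.0]
width: 0.0269
grip_force: 34.3
```

jog_arm --commands "0 0 -0.002 0; 0 0 -0.002 0"

```text
t: 15.4
tcp_pos: [0.422, -0.3494, 0.0239]
tool_rot: [2.369, 2.062, -0.0]
wrist_force: [-3.4, 2.0, 15.1]
width: 0.0266
grip_force: 33.2
```

jog_arm --commands "0 0 0 0; 0 0 0 0; 0 0 0 0; 0 0 0 0; 0 0 0 0; 0 0 0 0" --hand 0.076

```text
t: 15.9
tcp_pos: [0.4221, -0.3493, 0.023]
tool_rot: [-2.369, -2.063, -0.0]
wrist_force: [1.1, 0.6, 0.3]
width: 0.076
grip_force: 0.0
```

jog_arm --commands "0 0 -0.02 0; 0 0 -0.05 0; 0 0 -0.09 0; 0 0 -0.13 0; 0 0 -0.17 0; 0 0 -0.2 0; 0 0 -0.2 0; 0 0 -0.2 0"

```text
t: 16.57
tcp_pos: [0.4229, -0.3499, 0.2252]
tool_rot: [2.366, 2.06, 0.001]
wrist_force: [-0.5, -0.7, -0.9]
width: 0.0756
grip_force: 0.0
```

Run:
```python
from h import *
s,M=tool();f=cams.grab_frame('top');I=f['image'];cv2.imwrite('pics/t7.png',I)
w=cams.grab_frame('wrist');cv2.imwrite('pics/w7.png',w['image'])
# bright/dark comparison vs expected geometry, wrist: hinge blocks (dark), door outline
d=cv2.absdiff(I,cv2.imread('pics/top0.png')).max(2)
T=R.from_euler('z',TP[2])
for nm,l in dict(c1=(.075,.05,.009),c2=(.075,-.058,.009),c3=(-.075,-.058,.009),c4=(-.075,.05,.009)).items():
    print(nm,np.round(proj(w,traypt(TP,*l)),1),np.round(proj(f,traypt(TP,*l)),1))
h=cv2.cvtColor(w['image'],cv2.COLOR_BGR2GRAY);m=(h<45).astype(np.uint8)
n,_,st,ce=cv2.connectedComponentsWithStats(m)
for i in range(1,n):
    if 25<st[i,4]<20000: print(st[i].tolist(),np.round(ce[i],1).tolist())
print('pred pin blocks',[np.round(proj(w,traypt(TP,e*.068,.042,.017)),1).tolist() for e in(1,-1)], 'tabs',[np.round(proj(w,traypt(TP,e*.0255,0,.039)),1).tolist() for e in(1,-1)])
print('slots y=+-.0?',[np.round(proj(w,traypt(TP,0,y,.009)),1).tolist() for y in(.014,-.014)])
```

```text
c1 [385.  125.7] [432.9 191.8]
c2 [379.4 212.2] [473.4 198. ]
c3 [262.1 212.3] [468.7 254.5]
c4 [256.2 125.8] [427.1 248.1]
[205, 0, 26, 5, 77] [216.0, 1.3]
[224, 100, 199, 129, 1244] [298.3, 171.5]
[258, 127, 14, 14, 153] [264.3, 133.0]
[370, 127, 13, 14, 146] [375.9, 133.1]
[283, 145, 62, 37, 406] [311.7, 164.2]
[345, 155, 13, 3, 31] [351.4, 156.3]
[284, 178, 12, 3, 26] [289.8, 179.4]
[345, 178, 12, 4, 26] [350.1, 179.5]
pred pin blocks [[379.9, 133.5], [261.3, 133.6]] tabs [[343.4, 173.8], [297.9, 173.9]]
slots y=+-.0? [[320.7, 156.4], [320.7, 179.0]]
```

Run:
```python
from h import *
c=deckpt(RP,0,0,0);ux=np.array([np.cos(RP[2]),np.sin(RP[2]),0]);uy=np.array([-ux[1],ux[0],0])
p=c+ux*.0065-.022*uy;rel([*p[:2],.2],RP[2])
```

```text
t 16.67 rel [0.3821 0.1712 0.0223] roll 0.172 tcp [ 0.4215 -0.349   0.2223] w 0.076
```

jog_arm --commands "0.04 0.018 0 0.05; 0.08 0.036 0 0.1; 0.12 0.054 0 0.15; 0.16 0.072 0 0.172; 0.2 0.09 0 0.172; 0.24 0.107 0 0.172; 0.28 0.125 0 0.172; 0.32 0.143 0 0.172; 0.35 0.157 0.005 0.172; 0.37 0.166 0.01 0.172; 0.382 0.1712 0.015 0.172; 0.382 0.1712 0.022 0.172; 0.382 0.1712 0.022 0.172; 0.382 0.1712 0.022 0.172; 0.382 0.1712 0.022 0.172" --hand 0.03 --force 25

```text
t: 17.92
tcp_pos: [0.6436, 0.0031, 0.2007]
tool_rot: [2.54, 1.848, -0.002]
wrist_force: [-0.1, -0.2, 0.0]
width: 0.03
grip_force: 0.0
```

```bash
cat > k.py <<'E'
from h import *
f=cams.grab_frame('wrist');cv2.imwrite('pics/w8.png',f['image'])
c=deckpt(RP,0,0,0);ux=np.array([np.cos(RP[2]),np.sin(RP[2]),0]);uy=np.array([-ux[1],ux[0],0])
rel([*(c+ux*.0065-.022*uy)[:2],.125],RP[2])
for n,y0 in(('now',-.022),('mid',0.)):
    q=[proj(f,deckpt(RP,a*.006,y0+b*.007,-.008)) for a,b in((1,1),(1,-1),(-1,-1),(-1,1))];print(n,np.round(q,1).tolist())
print('well',[np.round(proj(f,deckpt(RP,a*.057,b*.04,0)),1).tolist() for a,b in((1,1),(1,-1),(-1,-1),(-1,1))])
h=cv2.cvtColor(f['image'],cv2.COLOR_BGR2GRAY)
e=proj(f,deckpt(RP,0,-.011,-.008)).astype(int)
y0,y1,x0,x1=e[1]-40,e[1]+44,e[0]-36,e[0]+40
print(x0,y0);print('\n'.join(' '.join('%3d'%v for v in r) for r in h[y0:y1:3,x0:x1:3]))
E
python3 k.py
```

```text
t 17.97 rel [ 0.0025 -0.0009  0.0762] roll -0.0026 tcp [0.6438 0.0033 0.2012] w 0.0297
now [[323.3, 190.1], [323.3, 206.2], [310.5, 204.1], [310.3, 188.3]]
mid [[323.3, 163.5], [323.3, 180.6], [310.1, 179.0], [309.8, 162.2]]
well [[387.5, 123.7], [380.3, 233.5], [256.7, 210.1], [249.6, 118.9]]
280 144
158 151 160 158 155 153 152 160 153 154 153 148 156 155 160 129 133 131 131 128 132 129 133 131 131 128
157 151 164 158 152 154 151 159 157 155 152 150 157 161 125 128 132 129 129 126 133 130 131 128 132 128
158 151 162 157 154 150 149 158 154 154 151 150 161 127 129 128 130 130 130 129 132 130 133 130 129 129
160 152 164 158 155 151 150 157 155 153 151 151 129 128 127 127 133 130 128 129 130 129 133 130 130 129
157 151 165 158 156 149 149 155 154 154 149 127 129 127 127 128 131 127 129 128 131 132 132 131 131 129
160 153 162 159 156 149 148 155 155 156 150 121 130 130 126 127 131 127 130 128 131 131 131 129 131 128
158 152 161 158 154 150 150 153 154 156 128 124 130 129 127 130 130 126 128 130 131 131 133 129 130 126
161 152 161 159 155 150 145 153 154 159 125 121 130 129 125 128 132 1
[... 1414 characters left out ...]
  60  61  63  74 115  64 138 125 132 128 122 123 127 127 128 130 124 129 135
 60  65  60  64  62  63  62  61  63  61  61  63  61  62  58  57  86 120  70 129 129 129 130 126 126 127
 63  63  64  64  62  62  63  63  59  61  61  62  63  62  64  62  62  62  62  58  57  55  89  74  75 135
 72  64  59  61  59  61  62  62  63  63  64  61  61  62  61  62  63  64  63  63  62  63  62  62  61  60
151 147 153  63 153 148 126  48  55  59  61  62  65  61  62  62  62  62  62  63  60  61  64  60  60  62
146 147 147 148 149 148 148 148 150 151 145 120  73  52  59  59  62  64  62  62  62  61  64  61  62  65
147 148 147 146 148 147 149 147 147 148 148 148 146 149 152 151 148  68  51  57  60  61  60  61  61  60
```

jog_arm --commands "0.0025 -0.001 0.03 0; 0.0025 -0.001 0.06 0; 0.0025 -0.001 0.085 0; 0.0025 -0.001 0.095 0; 0.0025 -0.001 0.095 0; 0.0025 -0.001 0.095 0"

```text
t: 18.47
tcp_pos: [0.6443, 0.0076, 0.1069]
tool_rot: [2.538, 1.85, 0.001]
wrist_force: [0.7, -1.3, 0.7]
width: 0.0301
grip_force: 0.0
```

jog_arm --commands "0 0 0.003 0; 0 0 0.006 0; 0 0 0.006 0; 0 0 0.006 0"

```text
t: 18.8
tcp_pos: [0.6443, 0.0083, 0.1008]
tool_rot: [2.537, 1.851, 0.001]
wrist_force: [-0.5, 0.2, -0.5]
width: 0.0303
grip_force: 0.0
```

jog_arm --commands "-0.002 0 0.001 0; -0.002 0 0.0025 0; -0.002 0 0.0025 0; -0.002 0 0.0025 0; -0.002 0 0.0025 0" --hand 0.008

```text
t: 19.22
tcp_pos: [0.6429, 0.0069, 0.0993]
tool_rot: [-2.537, -1.852, 0.001]
wrist_force: [-6.5, 1.5, 13.7]
width: 0.0141
grip_force: 23.4
```

jog_arm --commands "0.003 0 -0.001 0; 0.006 0 -0.001 0; 0.009 0 -0.001 0; 0.012 0 -0.001 0; 0.015 0 -0.001 0; 0.018 0 -0.001 0; 0.021 0 -0.001 0; 0.022 0 -0.001 0; 0.022 0 -0.001 0; 0.022 0 -0.001 0"

```text
t: 20.05
tcp_pos: [0.6494, 0.0279, 0.0994]
tool_rot: [-2.537, -1.852, 0.001]
wrist_force: [-4.7, 1.2, 6.7]
width: 0.0138
grip_force: 23.1
```

jog_arm --commands "0 0 0 0; 0 0 0 0; 0 0 -0.005 0; 0 0 -0.03 0; 0 0 -0.07 0; 0 0 -0.1 0; 0 0 -0.1 0; 0 0 -0.1 0" --hand 0.03

```text
t: 20.72
tcp_pos: [0.6514, 0.0274, 0.2012]
tool_rot: [2.536, 1.85, 0.006]
wrist_force: [-0.5, -0.2, -1.4]
width: 0.0299
grip_force: 0.0
```

```bash
python3 k.py
```

```text
t 20.77 rel [-0.0222  0.0001  0.0742] roll -0.0002 tcp [0.6503 0.0271 0.1992] w 0.03
now [[322.7, 219.2], [322.7, 234.3], [310.3, 231.7], [310.1, 216.9]]
mid [[322.7, 194.3], [322.7, 210.3], [309.9, 208.1], [309.7, 192.4]]
well [[384.4, 161.9], [377.6, 263.4], [258.0, 235.8], [251.5, 150.1]]
280 173
 83 138 145 167 131 134 162 133 134 131 127 128 136 131 132 130 136 127 132 135 136 134 137 131  92 139
 75  70  87 145 133 128 129 138 136 136 134 127 136 131 131 129 135 128 131 136 137 135 137 131 134 135
 75  72  75  73  79  76  79  65  68  69  83  74 142 133 131 131 136 127 129 135 137 135 136 130 134 136
 77  71  75  75  72  72  68  75  74  72  71  70  57  74 117 135 137 131 126 139 133 135 137 132 135 137
 80  72  75  74  74  72  70  73  69  71  68  72  75  74 142 136 133 128 130 114 136 135 136 130 135 135
 79  71  74  74  74  70  70  76  72  72  70  73  79  58  54  90 129 140 134 135 136 134 136 132 134 141
 81  74  72  76  72  73  70  73  71  72  71  56  59  59  58  58 113 125 143 143 137 134 134 134 136 141
 84  73  72  74  77  71  71  73  72  72  73  75  60  58  63  56 120 119
[... 1412 characters left out ...]
  68  65  64  66  64  64  64  63  60  73  76 139 139 135 133 132 133 129  61
 66  65  63  65  64  66  64  67  64  66  67  64  65  64  64  65  66  66  63  61  61  75 126 144 134  84
135  61  66  67  70  65  62  64  66  65  65  65  64  66  65  64  65  66  64  63  66  65  65  64  66  66
 36  47  46  10   0  78  56  62  64  65  66  64  65  64  65  65  64  66  63  63  65  65  65  71   4  52
 44  46  48   0   0 157 154 153 155 101  54  63  64  65  64  65  64  64  66  66  65  62  64  74   6  27
 47  48  51   5   0 155 153 154 152 151 154 158 152 125  51  60  65  65  64  64  65  66  65  75   9   2
 48  48  54   4   1 156 152 152 153 152 154 154 154 152 154 156 158 155  74  56  61  64  67  75   5   0
```

The shutter reads in its middle stop: the knob top spans rows 194–209, against a predicted 192–210. Now back to the tray for the door.

Run:
```python
from h import *
rel([.4221,-.3493,.2],TP[2])
```

```text
t 20.77 rel [-0.4281 -0.1024 -0.001 ] roll -0.1723 tcp [0.6503 0.0271 0.1992] w 0.03
```

jog_arm --commands "0 0 -0.02 0; -0.04 -0.01 -0.025 -0.05; -0.08 -0.02 -0.025 -0.1; -0.12 -0.03 -0.025 -0.15; -0.16 -0.04 -0.025 -0.172; -0.2 -0.048 -0.025 -0.172; -0.24 -0.058 -0.025 -0.172; -0.28 -0.067 -0.025 -0.172; -0.32 -0.077 -0.025 -0.172; -0.36 -0.086 -0.02 -0.172; -0.39 -0.094 -0.01 -0.172; -0.415 -0.099 0 -0.172; -0.428 -0.1024 0 -0.172; -0.428 -0.1024 0 -0.172; -0.428 -0.1024 0 -0.172; -0.428 -0.1024 0 -0.172" --hand 0.076

```text
t: 22.1
tcp_pos: [0.4225, -0.3478, 0.198]
tool_rot: [-2.367, -2.064, -0.001]
wrist_force: [-0.3, 0.3, 0.4]
width: 0.0765
grip_force: 0.0
```

```bash
cat > d.py <<'E'
from h import *
s,M=tool();w=cams.grab_frame('wrist');h=cv2.cvtColor(w['image'],cv2.COLOR_BGR2GRAY)
n,_,st,ce=cv2.connectedComponentsWithStats((h<45).astype(np.uint8))
for i in range(1,n):
    if 25<st[i,4]<3000:
        p=onz(w,*ce[i],.02) ;q=M.T@(p-s['tcp_pos']);print(st[i].tolist(),np.round(ce[i],1).tolist(),'tool xy at z.02',np.round(q[:2],4))
rel([.4221,-.3493,.1],TP[2])
E
python3 d.py
```

```text
[217, 106, 214, 135, 1552] [294.5, 174.8] tool xy at z.02 [ 0.0003 -0.0295]
[373, 130, 15, 16, 181] [379.9, 138.0] tool xy at z.02 [0.0404 0.0621]
[280, 150, 67, 40, 519] [312.3, 171.0] tool xy at z.02 [ 0.0046 -0.0098]
[228, 153, 27, 22, 238] [243.2, 164.5] tool xy at z.02 [ 0.0119 -0.0851]
[346, 161, 15, 3, 35] [353.7, 162.3] tool xy at z.02 [0.0143 0.0353]
[347, 185, 13, 4, 39] [352.9, 187.0] tool xy at z.02 [-0.0137  0.0352]
[282, 186, 12, 3, 34] [287.8, 187.0] tool xy at z.02 [-0.0137 -0.0375]
t 22.15 rel [-0.0019 -0.0005  0.0983] roll 0.002 tcp [ 0.4228 -0.3476  0.1983] w 0.0761
```

jog_arm --commands "-0.0024 -0.001 0.03 0; -0.0024 -0.001 0.07 0; -0.0024 -0.001 0.11 0; -0.0024 -0.001 0.145 0; -0.0024 -0.001 0.165 0; -0.0024 -0.001 0.174 0; -0.0024 -0.001 0.175 0; -0.0024 -0.001 0.175 0; -0.0024 -0.001 0.175 0"

```text
t: 22.9
tcp_pos: [0.4221, -0.3516, 0.0252]
tool_rot: [2.367, 2.062, 0.001]
wrist_force: [-0.1, 1.0, 0.9]
width: 0.0757
grip_force: 0.0
```

jog_arm --commands "0 0 0 0; 0 0 0 0; 0 0 0 0; 0 0 0 0; 0 0 0 0; 0 0 0 0; 0 0 0 0; 0 0 0 0" --hand 0.02 --force 30

```text
t: 23.57
tcp_pos: [0.4214, -0.3523, 0.0257]
tool_rot: [2.368, 2.06, -0.0]
wrist_force: [-2.7, 0.7, 13.5]
width: 0.0262
grip_force: 29.4
```

jog_arm --commands "0 0 -0.005 0; 0 0 -0.02 0; 0 0 -0.05 0; 0 0 -0.09 0; 0 0 -0.13 0; 0 0 -0.17 0; 0 0 -0.2 0; 0 0 -0.21 0; 0 0 -0.21 0; 0 0 -0.21 0"

```text
t: 24.4
tcp_pos: [0.42, -0.3511, 0.2326]
tool_rot: [-2.369, -2.062, 0.001]
wrist_force: [-0.4, 0.4, -4.2]
width: 0.0262
grip_force: 31.2
```

```bash
cat > d2.py <<'E'
from h import *
s,M=tool();w=cams.grab_frame('wrist');cv2.imwrite('pics/w9.png',w['image']);h=cv2.cvtColor(w['image'],cv2.COLOR_BGR2GRAY)
print(s['wrist_force'],s['width'],s['grip_force'])
n,_,st,ce=cv2.connectedComponentsWithStats((h<45).astype(np.uint8))
for i in range(1,n):
    if 25<st[i,4]<3000:
        p=onz(w,*ce[i],s['tcp_pos'][2]-.017);q=M.T@(p-s['tcp_pos']);print(st[i].tolist(),np.round(ce[i],1).tolist(),np.round(q[:2],4))
c=deckpt(RP,0,0,0);ux=np.array([np.cos(RP[2]),np.sin(RP[2]),0])
rel([*(c-ux*.02)[:2],.235],RP[2])
E
python3 d2.py
```

```text
[-0.38216718  0.3683969  -4.17535308] 0.026153926810372114 31.219831109046936
[210, 0, 28, 6, 97] [221.3, 1.6] [ 0.1234 -0.046 ]
[563, 74, 8, 33, 80] [565.6, 90.8] [0.0845 0.1228]
[565, 76, 27, 48, 129] [577.0, 105.5] [0.0774 0.1305]
[414, 101, 9, 54, 99] [418.2, 128.6] [0.0659 0.0507]
[232, 114, 5, 41, 70] [233.6, 135.0] [ 0.0627 -0.046 ]
[238, 154, 32, 1, 32] [253.5, 154.0] [ 0.0527 -0.0363]
[182, 157, 79, 31, 955] [202.1, 172.5] [ 0.0425 -0.0652]
[427, 157, 34, 31, 290] [440.4, 169.6] [0.044  0.0651]
[242, 214, 55, 6, 327] [269.2, 216.5] [ 0.0165 -0.0299]
[347, 214, 54, 6, 260] [373.2, 216.8] [0.0163 0.0299]
t 24.45 rel [ 0.4103  0.1506 -0.0033] roll 0.172 tcp [ 0.4195 -0.3507  0.2316] w 0.0262
```

jog_arm --commands "0.01 0.003 -0.005 0; 0.03 0.01 -0.01 0.02; 0.06 0.02 -0.02 0.05; 0.09 0.03 -0.02 0.08; 0.12 0.042 -0.02 0.11; 0.15 0.054 -0.02 0.14; 0.18 0.066 -0.02 0.172; 0.21 0.078 -0.02 0.172; 0.24 0.09 -0.02 0.172; 0.27 0.1 -0.02 0.172; 0.3 0.11 -0.02 0.172; 0.33 0.12 -0.02 0.172; 0.36 0.13 -0.02 0.172; 0.385 0.14 -0.02 0.172; 0.4 0.147 -0.02 0.172; 0.408 0.1506 -0.02 0.172; 0.408 0.1506 -0.02 0.172; 0.408 0.1506 -0.02 0.172; 0.408 0.1506 -0.02 0.172"

```text
t: 26.03
tcp_pos: [0.6253, 0.0304, 0.2529]
tool_rot: [-2.539, -1.85, 0.003]
wrist_force: [-1.1, -0.9, -3.0]
width: 0.0261
grip_force: 31.2
```

Run:
```python
from h import *
c=deckpt(RP,0,0,0);ux=np.array([np.cos(RP[2]),np.sin(RP[2]),0]);uy=np.array([-ux[1],ux[0],0])
s,M=tool();print(s['width'],s['grip_force'])
rel([*(c-ux*.0175-uy*.002)[:2],.175],RP[2])
w=cams.grab_frame('wrist');cv2.imwrite('pics/w10.png',w['image']);h=cv2.cvtColor(w['image'],cv2.COLOR_BGR2GRAY)
n,_,st,ce=cv2.connectedComponentsWithStats((h<45).astype(np.uint8))
for i in range(1,n):
    if 100<st[i,4]<1500:
        p=onz(w,*ce[i],s['tcp_pos'][2]-.017);q=M.T@(p-s['tcp_pos']);print(st[i].tolist(),np.round(q[:2],4))
```

```text
0.026059704861637684 31.23925030231476
t 26.03 rel [0.0023 0.0011 0.0779] roll -0.0016 tcp [0.6253 0.0304 0.2529] w 0.0261
[256, 128, 15, 23, 103] [ 0.06   -0.0304]
[183, 157, 34, 31, 319] [ 0.0431 -0.0652]
[427, 157, 34, 31, 235] [0.0447 0.0641]
[119, 204, 71, 50, 599] [ 0.0072 -0.0991]
[243, 214, 54, 6, 322] [ 0.0166 -0.0298]
[347, 214, 54, 6, 155] [0.0165 0.0304]
[0, 268, 26, 82, 919] [-0.0421 -0.1982]
```

jog_arm --commands "0.0023 0.001 0.02 0; 0.0023 0.001 0.045 0; 0.0023 0.001 0.065 0; 0.0023 0.001 0.075 0; 0.0023 0.001 0.078 0; 0.0023 0.001 0.078 0; 0.0023 0.001 0.078 0" --force 22

```text
t: 26.67
tcp_pos: [0.6283, 0.0337, 0.1768]
tool_rot: [2.538, 1.85, 0.002]
wrist_force: [0.1, 0.7, -1.6]
width: 0.0264
grip_force: 31.2
```

```bash
cat > e.py <<'E'
from h import *
c=deckpt(RP,0,0,0);ux=np.array([np.cos(RP[2]),np.sin(RP[2]),0]);uy=np.array([-ux[1],ux[0],0])
s,M=tool();d=s['tcp_pos']-c
print('hx %.4f lat %.4f z %.4f'%(d@ux,d@uy,s['tcp_pos'][2]),'F hx %.1f lat %.1f z %.1f'%(s['wrist_force']@ux,s['wrist_force']@uy,s['wrist_force'][2]),'W %.4f G %.1f'%(s['width'],s['grip_force']),'T',np.round(s['wrist_torque'],2),'t',s['t'])
E
python3 e.py
```

```text
hx -0.0167 lat -0.0002 z 0.1768 F hx -0.1 lat 0.8 z -1.6 W 0.0264 G 31.2 T [-0.02  0.03  0.03] t 26.6667
```

jog_arm --commands "-0.0018 -0.001 0.004 0; -0.0018 -0.001 0.007 0; -0.0018 -0.001 0.008 0; -0.0018 -0.001 0.008 0"

```text
t: 27.0
tcp_pos: [0.626, 0.0325, 0.1675]
tool_rot: [2.538, 1.852, -0.0]
wrist_force: [-0.5, 0.7, -3.1]
width: 0.0265
grip_force: 31.2
```

jog_arm --commands "0 0 0.002 0; 0 0 0.003 0; 0 0 0.003 0"

```text
t: 27.25
tcp_pos: [0.6262, 0.0327, 0.1646]
tool_rot: [2.538, 1.852, 0.0]
wrist_force: [-0.8, 1.3, -1.1]
width: 0.0262
grip_force: 31.5
```

jog_arm --commands "0 0 0.002 0; 0 0 0.003 0; 0 0 0.003 0"

```text
t: 27.5
tcp_pos: [0.6259, 0.0329, 0.1624]
tool_rot: [2.537, 1.852, -0.0]
wrist_force: [-6.2, -0.5, 7.0]
width: 0.0262
grip_force: 33.3
```

```bash
python3 e.py
```

```text
hx -0.0187 lat -0.0017 z 0.1624 F hx -5.8 lat -2.4 z 7.0 W 0.0262 G 33.3 T [-0.16  0.78 -0.  ] t 27.5
```

jog_arm --commands "0 0 0.002 0; 0 0 0.004 0; 0 0 0.005 0; 0 0 0.005 0"

```text
t: 27.83
tcp_pos: [0.6248, 0.0333, 0.1578]
tool_rot: [-2.536, -1.853, 0.003]
wrist_force: [-11.8, 0.7, 12.1]
width: 0.0263
grip_force: 40.5
```

jog_arm --commands "0 0 0.002 0; 0 0 0.004 0; 0 0 0.005 0; 0 0 0.005 0"

```text
t: 28.17
tcp_pos: [0.6239, 0.0337, 0.1527]
tool_rot: [-2.535, -1.853, 0.005]
wrist_force: [-13.3, 1.7, 12.1]
width: 0.0263
grip_force: 51.0
```

```bash
python3 e.py
```

```text
hx -0.0208 lat -0.0016 z 0.1527 F hx -13.2 lat -2.4 z 12.1 W 0.0263 G 51.0 T [0.02 2.21 0.06] t 28.1667
```

jog_arm --commands "0 0.001 0 0; 0 0.001 0.001 0; 0 0.001 0.002 0; 0 0.001 0.002 0" --hand 0.029 --force 25

```text
t: 28.5
tcp_pos: [0.6252, 0.0336, 0.1496]
tool_rot: [-2.535, -1.852, 0.004]
wrist_force: [-10.2, 1.8, 6.1]
width: 0.0292
grip_force: 19.0
```

```bash
python3 e.py
python3 - <<'E'
from h import *
s,M=tool();w=cams.grab_frame('wrist');h=cv2.cvtColor(w['image'],cv2.COLOR_BGR2GRAY)
n,_,st,ce=cv2.connectedComponentsWithStats((h<45).astype(np.uint8))
for i in range(1,n):
    if 60<st[i,4]<1500: print(st[i].tolist(),np.round(ce[i],1).tolist())
E
```

```text
hx -0.0196 lat -0.0012 z 0.1496 F hx -10.3 lat -1.4 z 6.1 W 0.0292 G 19.0 T [ 0.32  1.58 -0.01] t 28.5
[223, 141, 27, 12, 135] [236.5, 146.8]
[197, 153, 32, 31, 237] [217.1, 163.1]
[496, 153, 35, 71, 449] [507.7, 176.9]
[441, 163, 36, 34, 281] [453.6, 175.1]
[252, 210, 49, 10, 291] [276.3, 214.8]
[353, 218, 58, 10, 328] [381.5, 222.7]
[338, 232, 12, 20, 110] [342.8, 241.6]
[61, 234, 104, 68, 1348] [113.9, 267.3]
```

jog_arm --commands "0 0.0005 0.002 0; 0 0.001 0.004 0; 0 0.0015 0.006 0; 0 0.0015 0.006 0" --hand 0.031

```text
t: 28.88
tcp_pos: [0.627, 0.033, 0.1431]
tool_rot: [-2.535, -1.852, 0.003]
wrist_force: [-5.9, 2.0, 1.1]
width: 0.0308
grip_force: 12.0
```

jog_arm --commands "0 0.0005 0.002 0; 0 0.001 0.004 0; 0 0.0015 0.006 0; 0 0.0015 0.006 0" --hand 0.033

```text
t: 29.22
tcp_pos: [0.6287, 0.0324, 0.1371]
tool_rot: [-2.535, -1.852, 0.002]
wrist_force: [-5.5, 2.2, 0.5]
width: 0.0329
grip_force: 10.2
```

```bash
cat > g.py <<'E'
from h import *
import os;os.system('python3 e.py')
s,M=tool();w=cams.grab_frame('wrist');cv2.imwrite('pics/g.png',w['image']);h=cv2.cvtColor(w['image'],cv2.COLOR_BGR2GRAY)
n,_,st,ce=cv2.connectedComponentsWithStats((h<45).astype(np.uint8))
for i in range(1,n):
    if 60<st[i,4]<1500: print(st[i].tolist(),np.round(ce[i],1).tolist())
E
python3 g.py
```

```text
hx -0.0159 lat -0.0013 z 0.1371 F hx -6.0 lat 0.4 z 0.5 W 0.0329 G 10.2 T [ 0.36  0.9  -0.02] t 29.2167
this script no longer has the robotException ignored in: <_io.TextIOWrapper mode='rw' encoding='UTF-8'>
Traceback (most recent call last):
BrokenPipeError: [Errno 32] Broken pipe
```

```bash
python3 e.py
cat > g.py <<'E'
from h import *
s,M=tool();w=cams.grab_frame('wrist');cv2.imwrite('pics/g.png',w['image']);h=cv2.cvtColor(w['image'],cv2.COLOR_BGR2GRAY)
n,_,st,ce=cv2.connectedComponentsWithStats((h<45).astype(np.uint8))
for i in range(1,n):
    if 60<st[i,4]<1500: print(st[i].tolist(),np.round(ce[i],1).tolist())
for x in(-.055,-.03,-.01,.01,.03,.055): print('slot pred u',x,np.round(proj(w,deckpt(RP,x,.0145,.005)),1))
print('pins blocks pred',[np.round(proj(w,deckpt(RP,e*.068,.042,.012)),1).tolist() for e in(-1,1)],'tabtops',[np.round(proj(w,deckpt(RP,e*x,.0,.035)),1).tolist() for e in(-1,1) for x in (.028,.014)])
E
python3 g.py
```

```text
hx -0.0159 lat -0.0013 z 0.1371 F hx -6.0 lat 0.4 z 0.5 W 0.0329 G 10.2 T [ 0.36  0.9  -0.02] t 29.2167
[207, 150, 32, 31, 242] [226.5, 161.5]
[502, 157, 41, 80, 654] [516.2, 185.3]
[450, 168, 38, 21, 221] [467.2, 172.9]
[448, 190, 15, 16, 129] [455.4, 198.4]
[259, 209, 44, 12, 263] [281.0, 214.1]
[357, 222, 60, 14, 357] [386.3, 228.6]
[48, 240, 108, 70, 1458] [102.5, 274.0]
slot pred u -0.055 [266.5 203.3]
slot pred u -0.03 [299.7 209.3]
slot pred u -0.01 [329.1 214.6]
slot pred u 0.01 [361.4 220.4]
slot pred u 0.03 [397.  226.8]
slot pred u 0.055 [447.1 235.7]
pins blocks pred [[240.0, 162.1], [486.4, 190.4]] tabtops [[276.1, 252.3], [298.3, 258.0], [376.0, 278.0], [348.1, 270.8]]
```

jog_arm --commands "0.0005 0.001 0 0; 0.001 0.002 0.001 0; 0.0015 0.003 0.003 0; 0.0015 0.003 0.004 0; 0.0015 0.003 0.004 0"

```text
t: 29.68
tcp_pos: [0.632, 0.0327, 0.1337]
tool_rot: [-2.536, -1.852, 0.003]
wrist_force: [-8.1, 1.9, 5.9]
width: 0.033
grip_force: 19.8
```

```bash
python3 e.py;python3 g.py
```

```text
hx -0.0128 lat 0.0000 z 0.1337 F hx -8.3 lat -0.7 z 5.9 W 0.0330 G 19.8 T [ 0.08  1.25 -0.02] t 29.6833
[213, 150, 30, 29, 241] [231.0, 160.1]
[499, 162, 42, 82, 687] [513.8, 189.5]
[456, 172, 36, 19, 223] [472.3, 176.7]
[449, 192, 20, 19, 183] [459.4, 202.7]
[262, 207, 43, 14, 259] [283.4, 213.5]
[295, 217, 50, 69, 821] [313.8, 251.0]
[358, 223, 61, 17, 374] [388.1, 231.4]
[332, 237, 20, 20, 118] [340.8, 247.8]
[43, 242, 108, 71, 1482] [97.6, 276.8]
slot pred u -0.055 [260.9 207. ]
slot pred u -0.03 [294.4 213.3]
slot pred u -0.01 [324.  218.8]
slot pred u 0.01 [356.6 224.9]
slot pred u 0.03 [392.6 231.6]
slot pred u 0.055 [443.3 241.1]
pins blocks pred [[233.8, 165.3], [482.9, 195.7]] tabtops [[269.7, 257.5], [292.1, 263.6], [370.5, 284.7], [342.3, 277.1]]
```

jog_arm --commands "0 0.0005 0.001 0; 0 0.001 0.003 0; 0 0.001 0.004 0; 0 0.001 0.004 0" --hand 0.034

```text
t: 30.07
tcp_pos: [0.6331, 0.0325, 0.1298]
tool_rot: [-2.536, -1.852, 0.002]
wrist_force: [-8.9, 2.3, 6.1]
width: 0.0337
grip_force: 21.0
```

```bash
python3 e.py;python3 g.py
```

```text
hx -0.0117 lat 0.0001 z 0.1298 F hx -9.2 lat -0.5 z 6.1 W 0.0337 G 21.0 T [ 0.15  1.14 -0.  ] t 30.0667
[214, 149, 32, 29, 248] [233.4, 159.6]
[502, 164, 43, 85, 782] [516.8, 193.1]
[458, 174, 36, 13, 227] [475.4, 178.6]
[449, 191, 34, 25, 220] [461.6, 205.8]
[264, 207, 41, 14, 248] [284.3, 213.3]
[314, 218, 31, 14, 183] [329.8, 222.9]
[358, 225, 62, 18, 401] [389.1, 233.4]
[294, 233, 35, 53, 512] [309.0, 261.5]
[330, 239, 20, 19, 110] [339.7, 248.5]
[527, 249, 25, 14, 64] [535.7, 252.8]
slot pred u -0.055 [258.  209.4]
slot pred u -0.03 [292.  215.9]
slot pred u -0.01 [322.1 221.7]
slot pred u 0.01 [355.3 228.1]
slot pred u 0.03 [392.1 235.1]
slot pred u 0.055 [444.  245.1]
pins blocks pred [[230.2, 166.9], [484.9, 199.0]] tabtops [[266.4, 261.6], [289.2, 267.9], [369.4, 290.1], [340.4, 282.1]]
```

jog_arm --commands "0 0 0.001 0; 0 0 0.003 0; 0 0 0.004 0; 0 0 0.004 0"

```text
t: 30.45
tcp_pos: [0.6336, 0.0325, 0.1275]
tool_rot: [-2.537, -1.853, 0.0]
wrist_force: [-11.6, -0.1, 14.2]
width: 0.0342
grip_force: 30.0
```

```bash
python3 e.py;python3 g.py
```

```text
hx -0.0113 lat 0.0003 z 0.1275 F hx -11.0 lat -3.7 z 14.2 W 0.0342 G 30.0 T [ 0.01  1.56 -0.09] t 30.45
[218, 146, 30, 32, 251] [235.4, 159.3]
[504, 165, 65, 87, 894] [521.1, 194.5]
[460, 175, 34, 13, 230] [476.8, 179.9]
[450, 197, 28, 21, 217] [462.0, 208.0]
[265, 207, 41, 14, 243] [285.7, 213.4]
[315, 218, 30, 11, 169] [331.1, 223.1]
[358, 226, 62, 19, 397] [389.5, 234.7]
[294, 238, 25, 27, 98] [305.7, 250.1]
[329, 239, 18, 20, 94] [337.8, 249.8]
[294, 249, 25, 37, 223] [304.7, 267.2]
[529, 252, 26, 14, 71] [538.6, 255.5]
[313, 261, 15, 12, 91] [320.7, 266.2]
slot pred u -0.055 [256.4 210.9]
slot pred u -0.03 [290.8 217.6]
slot pred u -0.01 [321.3 223.5]
slot pred u 0.01 [354.9 230. ]
slot pred u 0.03 [392.2 237.3]
slot pred u 0.055 [444.9 247.5]
pins blocks pred [[228.1, 168.0], [486.7, 201.0]] tabtops [[264.7, 264.2], [287.8, 270.6], [369.3, 293.5], [339.8, 285.2]]
```

```bash
cat > ref.py <<'E'
from h import *
s,M=tool();w=cams.grab_frame('wrist')
A=np.eye(4);A[:3,:3]=M;A[:3,3]=s['tcp_pos'];X=np.linalg.inv(A)@np.array(w['T'])
def res(f,nm,pts):
    for p in pts:
        o,d=ray(f,*p)
        # intersect with door top plane n=5 -> deck coords (u,y)
        n=deckpt(RP,0,0,1)-deckpt(RP,0,0,0);q0=deckpt(RP,0,0,.005);t=((q0-o)@n)/(d@n);q=o+d*t-q0
        print(nm,p,'u %.4f y %.4f'%(q@(deckpt(RP,1,0,0)-deckpt(RP,0,0,0)),q@(deckpt(RP,0,1,0)-deckpt(RP,0,0,0))))
B=np.eye(4);B[:3,:3]=R.from_rotvec([2.532,1.843,.01]).as_matrix();B[:3,3]=[.6223,.0343,.1221]
f=dict(w);f['T']=B@X
I=cv2.imread('pics/w3.png',0);m=(I<45).astype(np.uint8)
n,_,st,ce=cv2.connectedComponentsWithStats(m)
for i in range(1,n):
    x,y,ww,hh,a=st[i]
    if 150<a<6000 and ww>2*hh: res(f,'w3 '+str(st[i].tolist()),[(150+ce[i][0]/2.1,60+ce[i][1]/2.1)])
res(f,'w3 ends',[(277.6,217.1),(438,254.3)])
h=cv2.cvtColor(w['image'],cv2.COLOR_BGR2GRAY);n,_,st,ce=cv2.connectedComponentsWithStats((h<45).astype(np.uint8))
for i in range(1,n):
    x,y,ww,hh,a=st[i]
    if 150<a<600 and ww>2*hh: res(w,'now '+str(st[i].tolist()),[tuple(np.round(ce[i],1)),(x,y+2),(x+ww,y+hh-2)])
E
python3 ref.py; python3 e.py
```

```text
w3 [115, 170, 64, 12, 194] (np.float64(219.21453117329406), np.float64(143.67452135493372)) u -0.0911 y 0.0533
w3 ends (277.6, 217.1) u -0.0514 y 0.0117
w3 ends (438, 254.3) u 0.0401 y 0.0079
now [460, 175, 34, 13, 230] (np.float64(476.8), np.float64(179.9)) u 0.0635 y 0.0486
now [460, 175, 34, 13, 230] (np.int32(460), np.int32(177)) u 0.0568 y 0.0491
now [460, 175, 34, 13, 230] (np.int32(494), np.int32(186)) u 0.0702 y 0.0468
now [265, 207, 41, 14, 244] (np.float64(285.8), np.float64(213.4)) u -0.0334 y 0.0166
now [265, 207, 41, 14, 244] (np.int32(265), np.int32(209)) u -0.0483 y 0.0169
now [265, 207, 41, 14, 244] (np.int32(306), np.int32(219)) u -0.0198 y 0.0155
now [314, 218, 31, 12, 176] (np.float64(330.6), np.float64(223.2)) u -0.0043 y 0.0158
now [314, 218, 31, 12, 176] (np.int32(314), np.int32(220)) u -0.0146 y 0.0158
now [314, 218, 31, 12, 176] (np.int32(345), np.int32(228)) u 0.0043 y 0.0146
now [358, 226, 62, 19, 401] (np.float64(389.3), np.float64(234.7)) u 0.0284 y 0.0156
now [358, 226, 62, 19, 401] (np.int32(358), np.int32(228)) u 0.0117 y 0.0160
now [358, 226, 62, 19, 401] (np.int32(420), np.int32(243)) u 0.0436 y 0.0143
hx -0.0113 lat 0.0003 z 0.1274 F hx -10.9 lat -2.6 z 14.8 W 0.0342 G 30.0 T [-0.08  1.6  -0.05] t 30.55
```

```bash
cat > ref2.py <<'E'
exec(open('ref.py').read().split("B=np.eye")[0])
B=np.eye(4);B[:3,:3]=R.from_rotvec([2.533,1.857,-.001]).as_matrix();B[:3,3]=[.6336,.0281,.2917]
f=dict(w);f['T']=B@X
I=cv2.imread('pics/wraw.png',0);m=(I<55).astype(np.uint8)
n,_,st,ce=cv2.connectedComponentsWithStats(m[:,:])
for i in range(1,n):
    x,y,ww,hh,a=st[i]
    if 15<a<2000 and 285<x+ww/2<380 and 130<y<200: res(f,str(st[i].tolist()),[tuple(np.round(ce[i],1)),(x,y+1),(x+ww,y+hh-1)])
res(f,'c2 slot+',[(235+168/3,70+262/3),(235+400/3,70+283/3)]);res(f,'c2 slot-',[(235+205/3,70+343/3),(235+397/3,70+366/3)])
res(f,'door edge y+',[(235+105/3,70+162/3),(235+250/3,70+166/3)]);res(f,'door edge y-',[(235+115/3,70+428/3),(235+476/3,70+493/3)])
# now: door edges: print column profiles
h=cv2.cvtColor(w['image'],cv2.COLOR_BGR2GRAY)
for x in(300,340,380,400): print(x,h[120:260:2,x].tolist())
E
python3 ref2.py
```

```text
[291, 156, 10, 4, 31] (np.float64(295.6), np.float64(157.3)) u -0.0406 y 0.0133
[291, 156, 10, 4, 31] (np.int32(291), np.int32(157)) u -0.0466 y 0.0131
[291, 156, 10, 4, 31] (np.int32(301), np.int32(159)) u -0.0336 y 0.0120
[308, 158, 38, 6, 117] (np.float64(327.5), np.float64(160.2)) u -0.0012 y 0.0136
[308, 158, 38, 6, 117] (np.int32(308), np.int32(159)) u -0.0248 y 0.0128
[308, 158, 38, 6, 117] (np.int32(346), np.int32(163)) u 0.0199 y 0.0126
[352, 161, 17, 5, 54] (np.float64(359.9), np.float64(163.4)) u 0.0350 y 0.0137
[352, 161, 17, 5, 54] (np.int32(352), np.int32(162)) u 0.0265 y 0.0143
[352, 161, 17, 5, 54] (np.int32(369), np.int32(165)) u 0.0447 y 0.0130
[291, 163, 46, 27, 416] (np.float64(304.4), np.float64(177.5)) u -0.0297 y -0.0088
[291, 163, 46, 27, 416] (np.int32(291), np.int32(164)) u -0.0468 y 0.0051
[291, 163, 46, 27, 416] (np.int32(337), np.int32(189)) u 0.0104 y -0.0169
[338, 167, 10, 5, 20] (np.float64(343.0), np.float64(169.3)) u 0.0168 y 0.0056
[338, 167, 10, 5, 20] (np.int32(338), np.int32(168)) u 0.0111 y 0.0064
[338, 167, 10, 5, 20] (np.int32(348), np.int32(1
[... 1361 characters left out ...]
4, 45, 46, 46, 45, 47, 48]
380 [181, 182, 182, 184, 182, 183, 183, 183, 182, 190, 153, 153, 154, 152, 153, 154, 153, 154, 153, 155, 158, 60, 120, 134, 135, 134, 133, 113, 59, 81, 94, 100, 101, 98, 97, 83, 103, 138, 136, 134, 130, 135, 132, 132, 134, 132, 132, 128, 133, 131, 131, 129, 127, 127, 142, 14, 39, 38, 56, 67, 69, 72, 69, 68, 70, 72, 72, 75, 7, 9]
400 [183, 184, 185, 183, 186, 152, 153, 153, 155, 155, 155, 154, 154, 153, 154, 153, 153, 155, 154, 154, 154, 157, 72, 116, 136, 132, 135, 134, 82, 55, 78, 90, 98, 101, 101, 100, 89, 64, 137, 136, 136, 134, 135, 133, 131, 131, 131, 133, 132, 131, 132, 132, 130, 128, 127, 130, 142, 31, 40, 40, 20, 138, 133, 135, 129, 124, 126, 129, 130, 127]
```

jog_arm --commands "-0.001 0 -0.001 0; -0.002 0 -0.002 0; -0.003 0 -0.002 0; -0.003 0 -0.002 0"

```text
t: 30.93
tcp_pos: [0.6332, 0.0308, 0.1285]
tool_rot: [-2.535, -1.854, -0.003]
wrist_force: [-4.8, 4.2, 5.0]
width: 0.0342
grip_force: 25.2
```

```bash
python3 e.py; python3 ref.py | grep now
```

```text
hx -0.0111 lat -0.0015 z 0.1285 F hx -5.9 lat 2.6 z 5.0 W 0.0342 G 25.2 T [0.67 0.52 0.21] t 30.9333
now [458, 172, 34, 12, 210] (np.float64(474.9), np.float64(176.4)) u 0.0632 y 0.0480
now [458, 172, 34, 12, 210] (np.int32(458), np.int32(174)) u 0.0565 y 0.0484
now [458, 172, 34, 12, 210] (np.int32(492), np.int32(182)) u 0.0699 y 0.0464
now [265, 208, 40, 13, 237] (np.float64(284.7), np.float64(214.0)) u -0.0341 y 0.0139
now [265, 208, 40, 13, 237] (np.int32(265), np.int32(210)) u -0.0484 y 0.0141
now [265, 208, 40, 13, 237] (np.int32(305), np.int32(219)) u -0.0203 y 0.0132
now [319, 218, 26, 11, 161] (np.float64(331.8), np.float64(222.7)) u -0.0033 y 0.0140
now [319, 218, 26, 11, 161] (np.int32(319), np.int32(220)) u -0.0112 y 0.0142
now [319, 218, 26, 11, 161] (np.int32(345), np.int32(227)) u 0.0046 y 0.0130
now [358, 225, 62, 18, 397] (np.float64(388.9), np.float64(233.1)) u 0.0286 y 0.0143
now [358, 225, 62, 18, 397] (np.int32(358), np.int32(227)) u 0.0120 y 0.0144
now [358, 225, 62, 18, 397] (np.int32(420), np.int32(241)) u 0.0441 y 0.0132
```

jog_arm --commands "0 0 -0.001 0; 0 0 -0.002 0; 0 0 -0.003 0; 0 0 -0.003 0" --hand 0.042

```text
t: 31.32
tcp_pos: [0.6335, 0.0285, 0.1306]
tool_rot: [2.538, 1.851, 0.0]
wrist_force: [-0.0, 0.8, -1.8]
width: 0.042
grip_force: 7.1
```

jog_arm --commands "0 0 -0.002 0; 0 0 -0.004 0; 0 0 -0.006 0; 0 0 -0.006 0; 0 0 -0.006 0; 0 0 -0.006 0" --hand 0.076

```text
t: 31.82
tcp_pos: [0.6334, 0.0285, 0.1367]
tool_rot: [2.538, 1.851, 0.0]
wrist_force: [0.2, -0.4, 0.0]
width: 0.0762
grip_force: 0.0
```

jog_arm --commands "0 0 -0.02 0; 0 0 -0.05 0; 0 0 -0.08 0; 0 0 -0.11 0; 0 0 -0.14 0; 0 0 -0.163 0; 0 0 -0.163 0; 0 0 -0.163 0; 0 0 -0.163 0"

```text
t: 32.57
tcp_pos: [0.633, 0.0285, 0.2989]
tool_rot: [-2.538, -1.852, 0.001]
wrist_force: [0.9, 0.5, 0.1]
width: 0.0761
grip_force: 0.0
```

```bash
python3 e.py
cat > ref3.py <<'E'
exec(open('ref.py').read().split("B=np.eye")[0])
cv2.imwrite('pics/w11.png',w['image'])
h=cv2.cvtColor(w['image'],cv2.COLOR_BGR2GRAY);n,_,st,ce=cv2.connectedComponentsWithStats((h<55).astype(np.uint8))
e=proj(w,deckpt(RP,0,0,.005))
for i in range(1,n):
    x,y,ww,hh,a=st[i]
    if 15<a<2000 and abs(ce[i]-e).max()<90: res(w,str(st[i].tolist()),[tuple(np.round(ce[i],1)),(x,y+1),(x+ww,y+hh-1)])
E
python3 ref3.py
```

```text
hx -0.0107 lat -0.0037 z 0.2989 F hx 0.7 lat 0.8 z 0.1 W 0.0761 G 0.0 T [0.01 0.04 0.05] t 32.5667
[267, 126, 16, 15, 168] (np.float64(274.1), np.float64(133.0)) u -0.0703 y 0.0383
[267, 126, 16, 15, 168] (np.int32(267), np.int32(127)) u -0.0798 y 0.0447
[267, 126, 16, 15, 168] (np.int32(283), np.int32(140)) u -0.0585 y 0.0309
[377, 130, 22, 18, 295] (np.float64(387.9), np.float64(138.1)) u 0.0625 y 0.0398
[377, 130, 22, 18, 295] (np.int32(377), np.int32(131)) u 0.0513 y 0.0461
[377, 130, 22, 18, 295] (np.int32(399), np.int32(147)) u 0.0739 y 0.0320
[293, 156, 10, 5, 31] (np.float64(297.6), np.float64(158.2)) u -0.0397 y 0.0114
[293, 156, 10, 5, 31] (np.int32(293), np.int32(157)) u -0.0458 y 0.0123
[293, 156, 10, 5, 31] (np.int32(303), np.int32(160)) u -0.0327 y 0.0099
[310, 158, 37, 6, 112] (np.float64(328.3), np.float64(160.6)) u -0.0011 y 0.0120
[310, 158, 37, 6, 112] (np.int32(310), np.int32(159)) u -0.0237 y 0.0118
[310, 158, 37, 6, 112] (np.int32(347), np.int32(163)) u 0.0208 y 0.0114
[353, 161, 16, 5, 49] (np.float64(360.3), np.float64(163.4)) u 0.0355 y 0.0123
[353, 161, 16, 
[... 337 characters left out ...]
) u 0.0121 y -0.0186
[338, 168, 11, 17, 32] (np.float64(341.4), np.float64(173.0)) u 0.0146 y -0.0002
[338, 168, 11, 17, 32] (np.int32(338), np.int32(169)) u 0.0105 y 0.0038
[338, 168, 11, 17, 32] (np.int32(349), np.int32(184)) u 0.0237 y -0.0114
[347, 188, 21, 5, 62] (np.float64(357.8), np.float64(190.0)) u 0.0340 y -0.0169
[347, 188, 21, 5, 62] (np.int32(347), np.int32(189)) u 0.0216 y -0.0174
[347, 188, 21, 5, 62] (np.int32(368), np.int32(192)) u 0.0453 y -0.0175
[406, 190, 20, 48, 707] (np.float64(415.1), np.float64(213.3)) u 0.0953 y -0.0332
[406, 190, 20, 48, 707] (np.int32(406), np.int32(191)) u 0.0843 y -0.0111
[406, 190, 20, 48, 707] (np.int32(426), np.int32(237)) u 0.1083 y -0.0567
```

jog_arm --commands "0 0.001 0.007 0; 0 0.001 0.007 0; 0 0.001 0.007 0; 0 0.001 0.007 0" --hand 0.07

```text
t: 32.95
tcp_pos: [0.634, 0.0284, 0.2918]
tool_rot: [-2.537, -1.851, 0.002]
wrist_force: [-0.3, 0.6, 0.0]
width: 0.0698
grip_force: 0.0
```

Run:
```python
from h import *
s,M=tool();print(np.round(s['tcp_pos'],4),np.round(s['tool_rot'],3))
w=cams.grab_frame('wrist');I=w['image'];cv2.imwrite('pics/w12.png',I);H=cv2.imread('pics/wraw.png')
def sh(nm,x0,y0,x1,y1):
    t=H[y0:y1,x0:x1];a=I[y0-12:y1+12,x0-12:x1+12];r=cv2.matchTemplate(a,t,cv2.TM_CCOEFF_NORMED);_,v,_,l=cv2.minMaxLoc(r);print(nm,(l[0]-12,l[1]-12),round(v,3))
C=lambda x,y:(235+x//3,70+y//3)
for nm,a,b in(('deck knobs',(540,150),(595,310)),('display',(510,360),(580,520)),('plate low',(45,135),(100,230)),('plate up',(490,150),(545,265)),('rod low',(185,175),(225,275)),('rod up',(320,180),(360,290)),('tab low',(165,280),(225,355)),('tab up',(300,285),(355,375)),('guide low',(90,160),(140,210)),('guide up',(430,170),(500,235)),('door corner -',(90,400),(150,450)),('door corner +',(450,465),(500,510)),('pin low',(70,165),(100,205)),('pin up',(478,185),(500,225)),('deck front corner',(15,20),(60,70))):
    sh(nm,*C(*a),*C(*b))
```

```text
[0.634  0.0284 0.2918] [-2.537e+00 -1.851e+00  2.000e-03]
deck knobs (0, 0) 0.936
display (0, 0) 0.983
plate low (0, 1) 0.9
plate up (0, 0) 0.871
rod low (1, 3) 0.83
rod up (0, 2) 0.816
tab low (1, 2) 0.724
tab up (1, 2) 0.921
guide low (0, 3) 0.857
guide up (0, 1) 0.841
door corner - (2, 4) 0.77
door corner + (1, 4) 0.733
pin low (1, 3) 0.774
pin up (0, 1) 0.898
deck front corner (0, 1) 0.997
```

Run:
```python
from h import *
H=cv2.imread('pics/wraw.png').astype(float);I=cv2.imread('pics/w12.png').astype(float)
# patches along door: phase shifts via ECC translation on small windows
def ecc(nm,x0,y0,x1,y1):
    h=cv2.cvtColor(H[y0:y1,x0:x1].astype(np.uint8),6);i=cv2.cvtColor(I[y0-0:y1,x0:x1].astype(np.uint8),6)
    W=np.eye(2,3,dtype=np.float32)
    try: v,W=cv2.findTransformECC(h,i,W,cv2.MOTION_TRANSLATION,(3,200,1e-5),None,3);print(nm,np.round(W[:,2],2),round(v,3))
    except cv2.error as e: print(nm,'fail')
C=lambda x,y:(235+x//3,70+y//3)
for nm,a,b in(('slot+ right',(355,265),(410,300)),('slot+ mid',(225,255),(320,295)),('slot- right',(345,345),(405,385)),('edge- L',(120,405),(230,475)),('edge- R',(400,450),(500,525)),('edge+ L',(120,140),(190,185)),('edge+ M',(240,150),(320,185)),('edge u+',(455,300),(515,420)),('edge u-',(85,330),(140,400)),('guide low',(85,150),(145,215)),('guide up',(425,165),(490,240))): ecc(nm,*C(*a),*C(*b))
c=np.array([proj_ for proj_ in ()])
for x in(290,310,380): print(x,'H',H[205:240,x,1].astype(int).tolist(),'I',I[205:240,x,1].astype(int).tolist())
```

```text
slot+ right [0.67 1.72] 0.991
slot+ mid fail
slot- right [1.06 1.7 ] 0.99
edge- L fail
edge- R [0.93 0.3 ] 0.862
edge+ L [0.14 2.49] 0.968
edge+ M [1.48 2.79] 0.784
edge u+ [0.92 0.92] 0.974
edge u- [1.02 1.23] 0.936
guide low [0.38 2.61] 0.949
guide up [0.28 1.39] 0.93
290 H [122, 121, 120, 125, 126, 124, 121, 122, 118, 125, 116, 145, 148, 147, 146, 144, 146, 147, 146, 147, 147, 146, 147, 147, 147, 148, 154, 128, 79, 70, 73, 75, 71, 73, 73] I [124, 122, 120, 122, 121, 124, 125, 125, 122, 121, 119, 125, 122, 147, 149, 148, 145, 144, 145, 147, 147, 146, 147, 147, 145, 147, 150, 161, 61, 64, 71, 75, 73, 73, 70]
310 H [126, 121, 123, 121, 121, 120, 122, 127, 124, 120, 121, 119, 115, 121, 113, 144, 147, 146, 147, 147, 147, 146, 146, 145, 146, 144, 146, 144, 147, 145, 149, 161, 72, 66, 71] I [124, 125, 127, 122, 123, 121, 121, 122, 123, 124, 124, 121, 119, 118, 119, 121, 127, 149, 148, 146, 144, 146, 146, 147, 146, 147, 148, 147, 147, 146, 146, 158, 74, 65, 70]
380 H [121, 121, 126, 124, 126, 126, 124, 127, 127, 124, 124, 129, 129, 124, 128, 126, 125, 124, 127, 128, 128, 125, 125, 123, 119, 150, 150, 145, 173, 177, 174, 176, 174, 175, 175] I [121, 122, 119, 125, 125, 122, 126, 123, 126, 128, 126, 125, 127, 129, 123, 124, 125, 125, 125, 127, 128, 129, 126, 123, 121, 148, 151, 148, 146, 176, 177, 174, 174, 175, 174]
```

The door sits within about 1.5 mm of its original place, flat, with the tab and rod spacing unchanged, so the pins are out. The gripper is clear, so I'm handing in.

```bash
python3 -c "
from plant import ticket;print(ticket.hand_in())"
```

```text
the job is handed in; nothing more can be done
None
```

The job is handed in, though the hand-in returned no verdict: by my measurements the shutter is at its middle stop and the door is back on the deck, flat and about 1.5 mm from its original position, with both pins sprung out.

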